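Clamp an opened phone in the cam-lock repair holder

TASK

Clamp the opened phone in the repair holder: swing the cam lever back towards the robot as far as its low-point stop so that the sliding jaw is free, then gently push the jaw forward by its thumb plate until the phone sits snug and square between the two jaws, then swing the lever forward again until the cam holds the jaw locked. Work by pushing with the fingertips only: do not grip, force or lift anything, do not touch the phone itself, leave the other things on the mat where they are, and finish clear of everything.

Things in the scene. Friction and masses are not known exactly. Their poses are not given: they have to be found in the camera images.
- holder: phone clamping holder, fixed on the bench: dark base plate 250 (its x) x 150 x 12 mm. Origin under the plate's centre, on the bench; +x forward to the fixed jaw, +y left to the cam. Jaw bars are 90 mm wide, tops at z 27 mm; fixed clamping face at x +98 mm. The sliding jaw's tongue runs back along y = 0. Only lever knob and thumb plate stand higher than 40 mm
- jaw (a joint): travel of the sliding jaw (m) along the holder's +x: 0 fully back, 0.042 when the 71 mm wide phone is nipped between both jaws; it starts at 0 to 0.022. Cam low: it slides with 2 to 3 N, plus about 1.5 N when pushing the phone. Cam locked: held against 20 N or more. It stays where it is left
- jaw_plate (a point): centre of the rear face (the side to push) of the upright thumb plate on the sliding jaw: plate 44 mm wide (holder's y), 6 mm thick, 40 mm high, 26 to 66 mm above the bench; this point 48 mm above it. Axes as the holder's. At travel q it lies at holder x = -31 mm + q, y = 0
- cam (a joint): turn of the eccentric cam and its lever (rad), growing clockwise from above, a stop at each end: 0 low point (jaw free, lever points back towards the robot, 20 degrees outward), 2.0 fully locked (lever forward and outward). Bears on the tongue above 1.25, locks from 1.6; starts at 1.65 to 1.95. At the knob: freeing about 5 N, between 2 to 3 N, locking 6 to 12 N. Stays where it is left
- cam_knob (a point): middle of the black upright knob at the lever's end: 14 mm diameter, from 36 to 66 mm above the bench (this point 52 mm), 60 mm from the cam's axis. Lever arm below it: 11 mm wide, 29 to 36 mm above the bench. In the holder's frame the knob lies from the axis in the direction 160 degrees minus the cam angle, counted from +x towards +y
- cam_pivot (a point): the cam's upright axis, fixed on the holder at x = -58 mm, y = +30.5 mm, 36 mm above the bench
- phone_mid (a point): centre of the opened phone lying face down on the holder's two rests between the jaws: 71 mm (its x, across the jaws) by 146 mm (its y) by 8 mm, underside 14 mm and top 22 mm above the bench, 170 g. Clamped, this point lies at holder x = +62.5 mm
- bottle_mid (a point): centre of an upright white cleaning bottle, 44 mm in diameter and 125 mm high, to the right of the holder
- driver_mid (a point): middle of a small precision screwdriver lying on the mat, 132 mm long, to the right of the holder
- jar_mid (a point): centre of a small amber flux jar, 42 mm in diameter and 34 mm high, to the left of the holder
- battery_mid (a point): centre of a flat spare phone battery, 40 x 85 x 5 mm, lying to the left of the holder
- phone: the same opened phone: origin under its centre, 4 mm below point phone_mid, same axes

How it is judged:
By the outcome, as a careful person would: the job done as asked, in the order asked, and still so for the second after the job is handed in, with the robot touching nothing.
It also fails if it takes over 72 s, if anything falls off the work surface, if the arm or the gripper's body presses on something with over 40 N, if the wrist force passes 120 N, or if a joint passes its speed limit or range.

ROBOT

A 6-joint arm with a two-finger parallel gripper is mounted at the origin on the work surface. World frame = base frame: x ahead of the robot, y to its left, z up, the work surface at z = 0. Lengths are in m, angles in rad, forces in N, time in s.
With the tool pointing down it reaches from about 0.425 to 0.95 m from the base axis. Payload 3.5 kg.
Tool frame: the origin (TCP) lies on the mounting face of the last link; the fingertips stand 173 mm ahead of it and the grasp point (between the pads) lies 155 mm ahead of it; z points along the fingers, x is the direction in which the jaws open and shut, and the axes are right-handed (so a half turn about z gives the same grasp; the last joint's range is limited). The gripper opens to 85 mm and grips with 20 to 120 N. Pads are 22 mm wide; open, the fingers measure 114 mm over their backs; the gripper's body (76 mm by 85 mm) begins 54 mm behind the grasp point. The pads swing forward as they close: fully open they stand 13 mm farther back than shut.
Start: joints at [-1.358, 0.286, 1.577, -0, 1.279, -0.15], TCP at [0.24, -0.631, 0.405] pointing down, gripper open.
Joint ranges: [-2.77, 2.77], [-0.9, 2.22], [0.21, 2.48], [-1.53, 4.67], [0.24, 2.81], [-2.84, 2.84]. Speed limits (rad/s): [2.79, 2.79, 3.14, 3.14, 3.14, 3.14].

INTERFACE

Orientations are given as a unit quaternion [x, y, z, w].
In Python, from plant import get_state, read_camera, sign_off gives the robot as it stands.
- The arm moves only by the shell command python3 -m jog 'ROWS' [FORCE]. ROWS is JSON, a list of rows, each an object of numbers: "grip": the closure, from 0 (fully open) to 1 (shut); "x", "y", "z": the shift along the tool's x, y, z in mm; "rx", "ry", "rz": the turn, a rotation vector about the tool's x, y, z in degrees. A call has 1 to 8 rows; each row shifts and turns the commanded pose from where the row before left it, along the tool's axes as they then stand; what a row does not reach is not made up. A row lasts 1/12 s, in which the tool goes at most 41.7 mm and 7.16 degrees, less where a joint would pass 70% of its speed; a pose out of reach is approached as far as the arm can. A call with a gripper value outside its range is refused whole. The fingers move at their own pace and stop on an object; FORCE is the grip in N (left out, the last holds). Time passes only in rows, so rows that do not move let the fingers close. It gives the time, the measured TCP pose, the force and the opening at its end, in the units of the state.
- get_state(): the state, without advancing time (a new reading comes with each control period).
- read_camera(name): name is "scene" or "top"; returns a dict with "frame" (400x640x3 uint8, red, green, blue), "intrinsics" (3x3 intrinsics, pixels), "R" (3x3) and "t" (3): a world point X has camera coordinates R X + t. Camera axes: x right, y down, z forward; pixel columns grow to the right and rows downward; lengths in m; the calibration is good to about 2 mm. A picture is of the moment at which its call begins. There is no depth.
- sign_off(): hands the job in, once; it reports no verdict.
The state is a dict: "time": time; "qpos": joint angles; "dq": joint speeds; "joint_efforts": joint torques, N m; "eef_pos": TCP position; "tcp_rot": TCP orientation; "contact_force": force on the tool from outside, world axes, zero at the start; "wrist_torque": the same for the moment, N m; "opening": opening from 0.0 (shut) to 1.0 (fully open).
Only numpy, scipy, OpenCV 4.12 (cv2) and the standard library are available. Lean on these libraries where they do the work, as an engineer would, in place of code of your own. Each camera call takes 0.05 s, during which the arm holds its last target.

## Working session

There is one attempt and no reset: what is moved stays moved. The work goes in short steps, Python scripts to look and compute and a shell command to move; the robot and the scene stay as the last step left them, time stands still between calls to the robot, and variables do not carry over. Pictures are saved under pics/ and viewed, and the job is handed in when it is done.

```bash
ls; mkdir -p pics; python3 - <<'E'
from plant import get_state, read_camera
import cv2, numpy as np
s=get_state(); print(s)
for n in ("scene","top"):
    c=read_camera(n); cv2.imwrite(f"pics/{n}0.png",c["frame"][:,:,::-1])
    print(n,c["intrinsics"],c["R"],c["t"])
E
```

```text
pics
{'time': 0.0, 'qpos': array([-1.35798198e+00,  2.87164488e-01,  1.57819857e+00, -1.16585415e-05,
        1.27860914e+00, -1.50037199e-01]), 'dq': array([ 0.00136885,  0.00096187, -0.00024669,  0.00027111,  0.0006323 ,
        0.00056906]), 'joint_efforts': array([-1.14526483e-03, -4.05981266e+01, -2.92628396e+01, -2.52495256e-04,
        5.80523410e-03, -6.43349480e-06]), 'eef_pos': array([ 0.23953327, -0.63079084,  0.40333581]), 'tcp_rot': array([ 8.23086505e-01, -5.67914774e-01, -8.71102957e-04, -8.10409838e-04]), 'contact_force': array([-0.77098139, -0.07220137, -0.29208023]), 'wrist_torque': array([ 0.01258921,  0.0666402 , -0.00815582]), 'opening': 0.9998017781988133}
scene [[480.77607039   0.         315.61821807]
 [  0.         480.77607039 198.97270313]
 [  0.           0.           1.        ]] [[ 0.84468913  0.5350713   0.01410565]
 [ 0.43832389 -0.67635366 -0.59196106]
 [-0.30720097  0.50620592 -0.80584312]] [-0.50973209 -0.2123049   1.21344781]
top [[377.0945564    0.         319.53229488]
 [  0.         377.0945564  199.91751177]
 [  0.           0.           1.        ]] [[ 2.26789508e-02 -9.99740926e-01  1.93571527e-03]
 [-9.91614995e-01 -2.27409229e-02 -1.27210661e-01]
 [ 1.27221724e-01  9.65520038e-04 -9.91873833e-01]] [7.03241988e-04 5.98807335e-01 9.26455256e-01]
```

View pics/scene0.png

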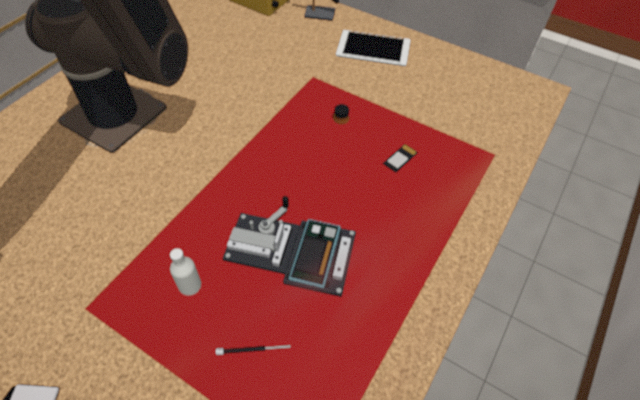

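View pics/top0.png

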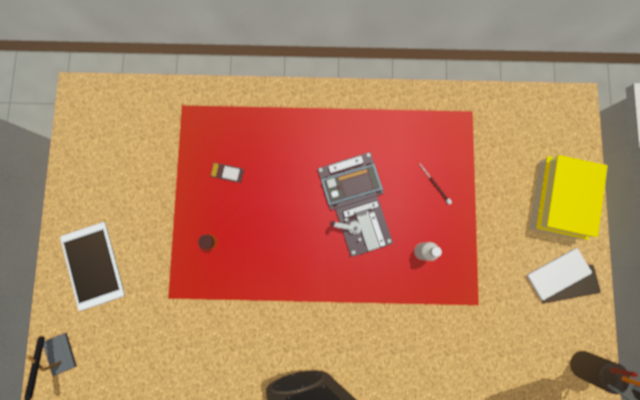

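The scene view shows the holder at about (290,255) with the knob near (285,202). The top view shows it at about (357,203), with the bottle at (428,252) and the driver to its right. I'll zoom in.

```bash
python3 - <<'E'
import cv2
a=cv2.imread("pics/scene0.png")[180:310,210:370]; cv2.imwrite("pics/s0z.png",cv2.resize(a,None,fx=5,fy=4.6*5/4.6 if 0 else 4.6,interpolation=cv2.INTER_CUBIC) if 0 else cv2.resize(a,None,fx=4.5,fy=4.5,interpolation=cv2.INTER_CUBIC))
a=cv2.imread("pics/top0.png")[145:265,305:455]; cv2.imwrite("pics/t0z.png",cv2.resize(a,None,fx=5,fy=5,interpolation=cv2.INTER_CUBIC))
E
```

```text
(no output)
```

View pics/s0z.png

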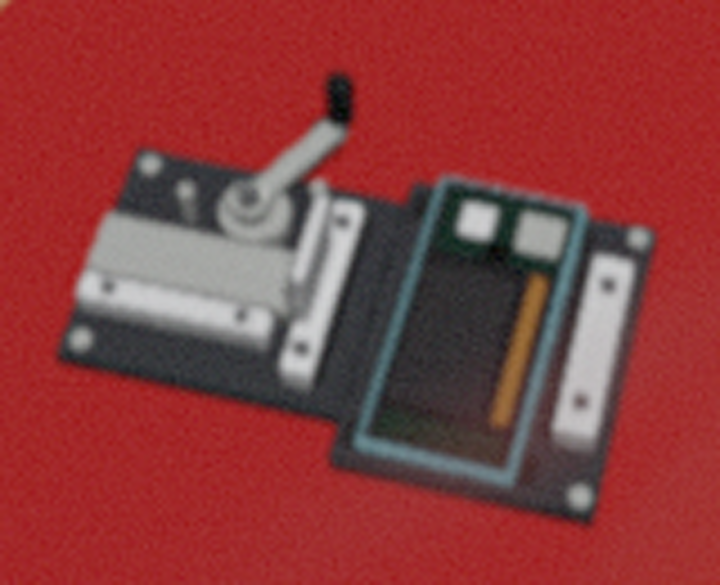

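View pics/t0z.png

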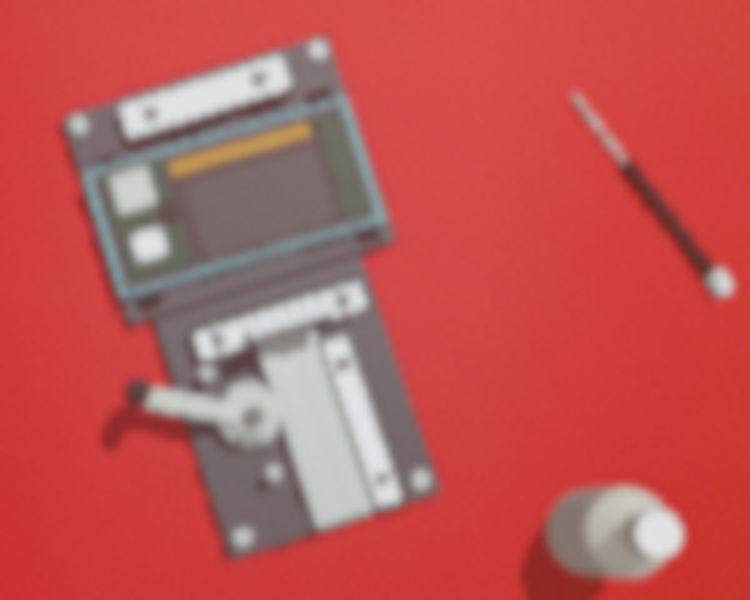

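```bash
cat > fit.py <<'E'
import numpy as np
from scipy.optimize import least_squares
K={'s':np.array([[480.776,0,315.618],[0,480.776,198.973],[0,0,1]]),'t':np.array([[377.0946,0,319.532],[0,377.0946,199.9175],[0,0,1]])}
R={'s':np.array([[0.84468913,0.5350713,0.01410565],[0.43832389,-0.67635366,-0.59196106],[-0.30720097,0.50620592,-0.80584312]]),
't':np.array([[2.26789508e-02,-9.99740926e-01,1.93571527e-03],[-9.91614995e-01,-2.27409229e-02,-1.27210661e-01],[1.27221724e-01,9.65520038e-04,-9.91873833e-01]])}
T={'s':np.array([-0.50973209,-0.2123049,1.21344781]),'t':np.array([7.03241988e-04,5.98807335e-01,9.26455256e-01])}
def proj(c,X):
    p=K[c]@(R[c]@np.asarray(X)+T[c]); return p[:2]/p[2]
def ray(c,uv,z):
    d=R[c].T@np.linalg.inv(K[c])@np.array([*uv,1]); o=-R[c].T@T[c]
    return o+d*(z-o[2])/d[2]
def h2w(p,X):
    c,s=np.cos(p[2]),np.sin(p[2]); return np.array([p[0]+c*X[0]-s*X[1],p[1]+s*X[0]+c*X[1],X[2]])
def Z(c,u,v):
    return ((u+.5)/4.5-.5+210,(v+.5)/4.5-.5+180) if c=='s' else ((u+.5)/5-.5+305,(v+.5)/5-.5+145)
E
cat > run1.py <<'E'
from fit import *
def knob(a,z):
    t=np.radians(160)-a; return (-.058+.06*np.cos(t),.0305+.06*np.sin(t),z)
def pts(p):
    w,a,q,f=p[3:7]
    return [('FL',(.125,.075,.012),(65,118),(655,225)),('FR',(.125,-.075,.012),(330,40),(592,520)),
    ('BL',(-.125,w,.012),(230,558),(140,150)),('BR',(-.125,-w,.012),(437,490),(60,360)),
    ('piv',(-.058,.0305,.036),(253,417),(250,195)),
    ('fjL',(.098,.045,.027),(125,138),(598,255)),('fjR',(.098,-.045,.027),(293,88),(555,430)),
    ('knob',knob(a,.066),(138,390),(340,80)),
    ('jL',(q-.015,.045,.027),(193,330),(365,205)),('jR',(q-.015,-.045,.027),(358,280),(308,372)),
    ('phFL',(f+.0355,.073,.022),(87,172),(585,208)),('phFR',(f+.0355,-.073,.022),(343,95),(512,482)),('phBL',(f-.0355,.073,.022),(127,300),(442,180)),('phBR',(f-.0355,-.073,.022),(387,220),(358,442))]
def res(p,full=False):
    r=[]
    for n,X,a,b in pts(p):
        W=h2w(p,X); e=np.r_[proj('t',W)-Z('t',*a),proj('s',W)-Z('s',*b)]
        if full: print(n,e.round(1),W.round(4))
        r.append(e)
    return np.concatenate(r)
o=least_squares(res,[.55,-.1,.2,.05,1.8,.01,.05],loss='soft_l1')
print(o.x.round(4)); res(o.x,True)
E
python3 run1.py
```

```text
[ 0.5946 -0.0864  0.3226  0.0579  1.7042  0.0062  0.0537]
FL [-1.1 -1.   1.5  1.1] [0.6894 0.0244 0.012 ]
FR [-0.5 -1.6  0.6 -0.1] [ 0.7369 -0.1179  0.012 ]
BL [ 0.8 -0.1 -0.5 -0.3] [ 0.4577 -0.0711  0.012 ]
BR [ 1.9  0.2 -1.8 -0.7] [ 0.4944 -0.181   0.012 ]
piv [-0.8 -0.3  0.5  0.5] [ 0.5299 -0.0759  0.036 ]
fjL [ 0.9  0.2 -1.  -0.3] [ 0.6733 -0.0127  0.027 ]
fjR [ 0.1  0.2 -1.2 -0.6] [ 0.7018 -0.098   0.027 ]
knob [-0.6 -0.   0.2 -0.2] [ 0.5395 -0.0166  0.066 ]
jL [-0.3  0.6  0.2 -0.1] [ 0.572  -0.0465  0.027 ]
jR [-0.2  0.4  0.4  0.2] [ 0.6006 -0.1319  0.027 ]
phFL [-0.7 -0.   0.4 -0.5] [0.6561 0.0111 0.022 ]
phFR [ 1.  -0.7  0.5  0.8] [ 0.7024 -0.1273  0.022 ]
phBL [-0.7  0.1 -0.9 -1.4] [ 0.5888 -0.0114  0.022 ]
phBR [ 0.7 -0.3 -1.2  1.4] [ 0.635  -0.1499  0.022 ]
```

```bash
cat > h.py <<'E'
from fit import *
from plant import get_state, read_camera
from scipy.spatial.transform import Rotation as Ro
import cv2,sys
P=np.array([0.5946,-0.0864,0.3226])
PIV=h2w(P,(-.058,.0305,.036))
def go(x,y,z,yaw):
    "delta in tool axes (mm) to world target; rz deg to have tool x at yaw deg"
    s=get_state(); M=Ro.from_quat(s['tcp_rot']).as_matrix()
    d=M.T@(np.array([x,y,z])-s['eef_pos'])*1000
    a=np.degrees(np.arctan2(M[1,0],M[0,0]))
    print('t',round(s['time'],2),'pos',s['eef_pos'].round(4),'yaw',a.round(1),'tilt',np.degrees(np.arccos(-M[2,2])).round(2),'F',s['contact_force'].round(1),'op',round(s['opening'],2))
    print('tool delta mm',d.round(1),'rz',round(-((yaw-a+180)%360-180),1))
def onarc(phi,off,z=.221,r=.06):
    "finger target at lever direction phi (deg world), off m along CCW tangent (neg = CW side)"
    f=np.radians(phi); return (PIV[0]+r*np.cos(f)-off*np.sin(f),PIV[1]+r*np.sin(f)+off*np.cos(f),z,phi-180)
def snap(tag,box=None,f=1):
    for n in ('scene','top'):
        im=read_camera(n)['frame'][:,:,::-1]
        x0,y0,x1,y1=(210,160,370,310) if n=='scene' else (305,145,455,265)
        cv2.imwrite(f'pics/{n}_{tag}.png',im)
        cv2.imwrite(f'pics/{n}_{tag}_z.png',cv2.resize(im[y0:y1,x0:x1],None,fx=(4 if n=='scene' else 5),fy=(4 if n=='scene' else 5),interpolation=cv2.INTER_CUBIC))
E
python3 - <<'E'
from h import *
print('bottle',ray('t',(305+658/5,145+535/5),.125), ray('t',(305+590/5,145+532/5),.03))
print(onarc(80.9,-.03))
go(*onarc(80.9,-.03,z=.30))
E
```

```text
bottle [ 0.47358098 -0.2561334   0.125     ] [ 0.47405388 -0.25107229  0.03      ]
(np.float64(0.569034344706929), np.float64(-0.021361219705753085), 0.221, -99.1)
t 0.1 pos [ 0.2395 -0.6308  0.4035] yaw -69.2 tilt 0.12 F [0.  0.7 0.1] op 1.0
tool delta mm [-452.6 -524.3  104.6] rz 29.9
```

```bash
R='{"grip":1,"x":-22.6,"y":-26.2,"z":0}'; python3 -m jog '[{"grip":1,"x":-22.6,"y":-26.2},{"grip":1,"x":-22.6,"y":-26.2},{"grip":1,"x":-22.6,"y":-26.2},{"grip":1,"x":-22.6,"y":-26.2},{"grip":1,"x":-22.6,"y":-26.2},{"grip":1,"x":-22.6,"y":-26.2},{"grip":1,"x":-22.6,"y":-26.2},{"grip":1,"x":-22.6,"y":-26.2}]' 20
python3 -m jog '[{"grip":1,"x":-22.6,"y":-26.2},{"grip":1,"x":-22.6,"y":-26.2},{"grip":1,"x":-22.6,"y":-26.2},{"grip":1,"x":-22.6,"y":-26.2},{"grip":1,"x":-22.6,"y":-26.2},{"grip":1,"x":-22.6,"y":-26.2},{"grip":1,"x":-22.6,"y":-26.2},{"grip":1,"x":-22.6,"y":-26.2}]'
python3 -m jog '[{"grip":1,"x":-22.6,"y":-26.2},{"grip":1,"x":-22.6,"y":-26.2},{"grip":1,"x":-22.6,"y":-26.2},{"grip":1,"x":-22.6,"y":-26.2},{"grip":1,"rz":6},{"grip":1,"rz":6},{"grip":1,"rz":6},{"grip":1,"rz":6}]'
python3 -m jog '[{"grip":1,"rz":6},{"grip":1},{"grip":1}]'
python3 - <<'E'
from h import *
go(*onarc(80.9,-.03,z=.25))
snap('a')
E
```

```text
t 0.1 pos [ 0.2395 -0.6308  0.4035] yaw -69.2 tilt 0.12 F [0.  0.7 0.1] op 1.0
tool delta mm [-452.5 -524.3  154.6] rz 29.9$[0]: bad value
$[0]: bad value
$[0]: bad value
$[0]: bad value
```

```bash
python3 -m jog '[{"grip":1.0,"x":0,"y":0,"z":0,"rx":0,"ry":0,"rz":0}]' 20; python3 -m jog --help
```

```text
time: 0.28
eef_pos: [0.2396, -0.631, 0.4042]
tcp_rot: [0.823, -0.568, -0.0, -0.0]
contact_force: [0.8, -0.4, -0.4]
opening: 0.882invalid input: not JSON, or not a number
```

```bash
python3 -m jog '[{"grip":1,"x":-22.6,"y":-26.2,"z":0,"rx":0,"ry":0,"rz":0},{"grip":1,"x":-22.6,"y":-26.2,"z":0,"rx":0,"ry":0,"rz":0},{"grip":1,"x":-22.6,"y":-26.2,"z":0,"rx":0,"ry":0,"rz":0},{"grip":1,"x":-22.6,"y":-26.2,"z":0,"rx":0,"ry":0,"rz":0},{"grip":1,"x":-22.6,"y":-26.2,"z":0,"rx":0,"ry":0,"rz":0},{"grip":1,"x":-22.6,"y":-26.2,"z":0,"rx":0,"ry":0,"rz":0},{"grip":1,"x":-22.6,"y":-26.2,"z":0,"rx":0,"ry":0,"rz":0},{"grip":1,"x":-22.6,"y":-26.2,"z":0,"rx":0,"ry":0,"rz":0}]'
python3 -m jog '[{"grip":1,"x":-22.6,"y":-26.2,"z":0,"rx":0,"ry":0,"rz":0},{"grip":1,"x":-22.6,"y":-26.2,"z":0,"rx":0,"ry":0,"rz":0},{"grip":1,"x":-22.6,"y":-26.2,"z":0,"rx":0,"ry":0,"rz":0},{"grip":1,"x":-22.6,"y":-26.2,"z":0,"rx":0,"ry":0,"rz":0},{"grip":1,"x":-22.6,"y":-26.2,"z":0,"rx":0,"ry":0,"rz":0},{"grip":1,"x":-22.6,"y":-26.2,"z":0,"rx":0,"ry":0,"rz":0},{"grip":1,"x":-22.6,"y":-26.2,"z":0,"rx":0,"ry":0,"rz":0},{"grip":1,"x":-22.6,"y":-26.2,"z":0,"rx":0,"ry":0,"rz":0}]'
python3 -m jog '[{"grip":1,"x":-22.6,"y":-26.2,"z":0,"rx":0,"ry":0,"rz":0},{"grip":1,"x":-22.6,"y":-26.2,"z":0,"rx":0,"ry":0,"rz":0},{"grip":1,"x":-22.6,"y":-26.2,"z":0,"rx":0,"ry":0,"rz":0},{"grip":1,"x":-22.6,"y":-26.2,"z":0,"rx":0,"ry":0,"rz":0},{"grip":1,"x":0,"y":0,"z":0,"rx":0,"ry":0,"rz":6},{"grip":1,"x":0,"y":0,"z":0,"rx":0,"ry":0,"rz":6},{"grip":1,"x":0,"y":0,"z":0,"rx":0,"ry":0,"rz":6},{"grip":1,"x":0,"y":0,"z":0,"rx":0,"ry":0,"rz":6}]'
python3 -m jog '[{"grip":1,"x":0,"y":0,"z":0,"rx":0,"ry":0,"rz":6},{"grip":1,"x":0,"y":0,"z":0,"rx":0,"ry":0,"rz":0}]'
python3 - <<'E'
from h import *
go(*onarc(80.9,-.03,z=.25))
snap('a')
E
```

```text
time: 0.95
eef_pos: [0.3718, -0.386, 0.4048]
tcp_rot: [0.823, -0.568, 0.0, 0.0]
contact_force: [0.2, 0.0, -0.0]
opening: 0.004
time: 1.62
eef_pos: [0.5036, -0.1425, 0.4049]
tcp_rot: [0.823, -0.568, 0.0, -0.0]
contact_force: [0.5, -0.6, -0.0]
opening: 0.003
time: 2.28
eef_pos: [0.5691, -0.022, 0.4046]
tcp_rot: [-0.685, 0.728, 0.0, -0.0]
contact_force: [-0.1, -0.5, 0.4]
opening: -0.001
time: 2.45
eef_pos: [0.569, -0.0224, 0.4047]
tcp_rot: [-0.647, 0.762, 0.0, -0.0]
contact_force: [-0.2, -0.3, 0.5]
opening: 0.002
t 2.45 pos [ 0.569  -0.0224  0.4047] yaw -99.3 tilt 0.01 F [-0.2 -0.3  0.5] op 0.0
tool delta mm [-1.000e+00  1.000e-01  1.547e+02] rz -0.2
```

View pics/scene_a.png

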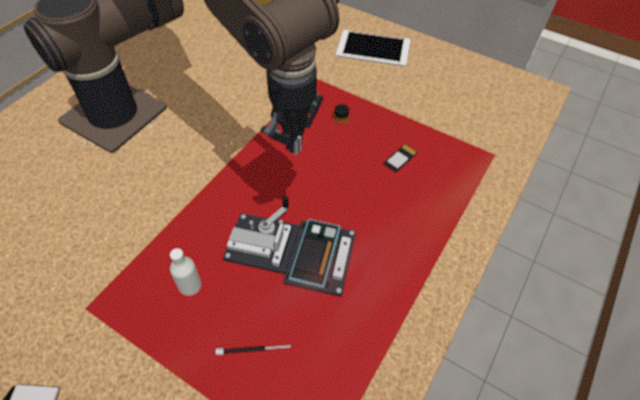

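View pics/top_a.png

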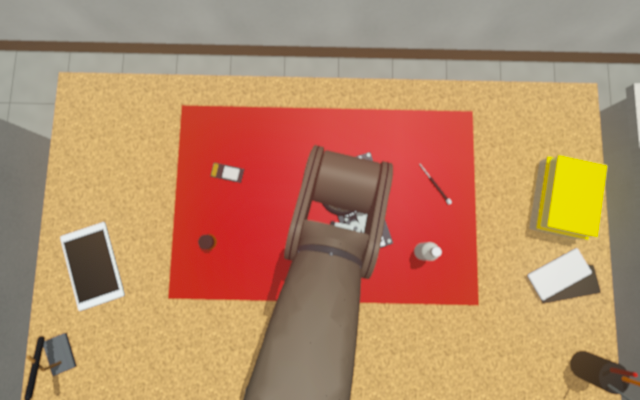

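The arm hides the holder in the top view. In the scene view the fingertip is at about (297,151). I'll check the tip length against the projection.

```bash
python3 - <<'E'
from h import *
for L in (.155,.173,.186):
    for dx,dy in((0,0),(.0,.0145),(0,-.0145),(.011,-.0145),(-.011,-.0145)): print(L,dx,dy,proj('s',(.569+dx,-.0224+dy,.4047-L)).round(1))
im=cv2.imread('pics/scene_a.png')[100:180,250:350]
cv2.imwrite('pics/a_tip.png',cv2.resize(im,None,fx=6,fy=6,interpolation=cv2.INTER_CUBIC))
E
```

```text
0.155 0 0 [293.8 143.4]
0.155 0.0 0.0145 [298.4 138.2]
0.155 0 -0.0145 [289.  148.6]
0.155 0.011 -0.0145 [294.4 151.3]
0.155 -0.011 -0.0145 [283.7 146. ]
0.173 0 0 [294.  150.4]
0.173 0.0 0.0145 [298.6 145.3]
0.173 0 -0.0145 [289.3 155.6]
0.173 0.011 -0.0145 [294.6 158.3]
0.173 -0.011 -0.0145 [284.1 153. ]
0.186 0 0 [294.1 155.4]
0.186 0.0 0.0145 [298.7 150.2]
0.186 0 -0.0145 [289.5 160.6]
0.186 0.011 -0.0145 [294.8 163.2]
0.186 -0.011 -0.0145 [284.4 158. ]
```

View pics/a_tip.png

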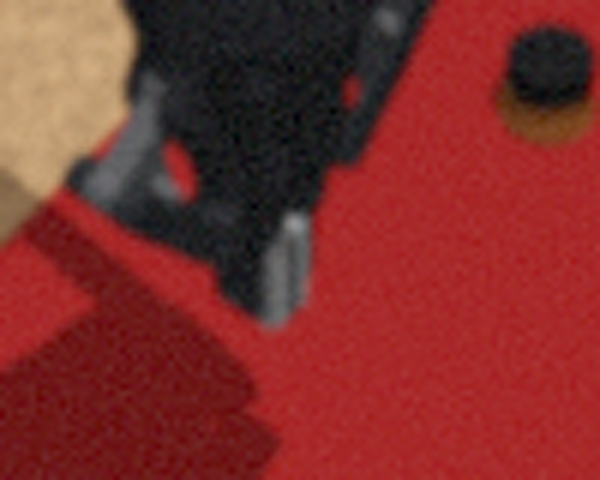

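The lowest tip pixel, (295,154.6), fits a 173 mm tip when shut. Next I descend to a tip height of about 47 mm on the front side of the knob.

```bash
python3 -m jog '[{"grip":1,"x":-1,"y":0,"z":30,"rx":0,"ry":0,"rz":0},{"grip":1,"x":0,"y":0,"z":30,"rx":0,"ry":0,"rz":0},{"grip":1,"x":0,"y":0,"z":30,"rx":0,"ry":0,"rz":0},{"grip":1,"x":0,"y":0,"z":30,"rx":0,"ry":0,"rz":0},{"grip":1,"x":0,"y":0,"z":30,"rx":0,"ry":0,"rz":0},{"grip":1,"x":0,"y":0,"z":20,"rx":0,"ry":0,"rz":0},{"grip":1,"x":0,"y":0,"z":14,"rx":0,"ry":0,"rz":0},{"grip":1,"x":0,"y":0,"z":0,"rx":0,"ry":0,"rz":0}]'
python3 - <<'E'
from h import *
go(*onarc(80.9,-.018,z=.22))
snap('b')
E
```

```text
time: 3.22
eef_pos: [0.5676, -0.0213, 0.2168]
tcp_rot: [-0.649, 0.761, 0.003, -0.002]
contact_force: [-0.7, 0.4, -1.3]
opening: -0.003
t 3.22 pos [ 0.5676 -0.0213  0.2168] yaw -99.1 tilt 0.44 F [-0.7  0.4 -1.3] op -0.0
tool delta mm [-0.2 10.6 -3.2] rz -0.0
```

View pics/scene_b_z.png

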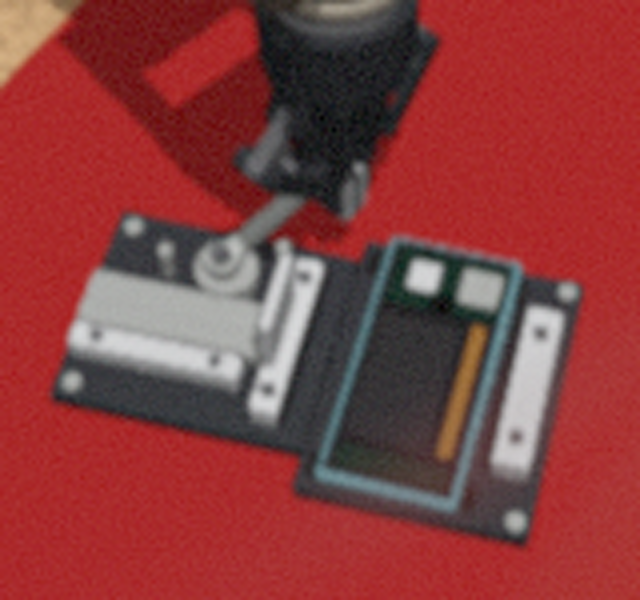

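```bash
python3 -m jog '[{"grip":1,"x":0,"y":3,"z":0,"rx":0,"ry":0,"rz":0},{"grip":1,"x":0,"y":2.5,"z":0,"rx":0,"ry":0,"rz":0},{"grip":1,"x":0,"y":2.5,"z":0,"rx":0,"ry":0,"rz":0},{"grip":1,"x":0,"y":2.5,"z":0,"rx":0,"ry":0,"rz":0},{"grip":1,"x":-0.9,"y":3.2,"z":0,"rx":0,"ry":0,"rz":-3},{"grip":1,"x":-0.9,"y":3.2,"z":0,"rx":0,"ry":0,"rz":-3}]'
python3 - <<'E'
from h import *
go(*onarc(74.9,-.018,z=.22))
snap('c')
E
```

```text
time: 3.82
eef_pos: [0.5536, -0.0175, 0.2221]
tcp_rot: [-0.688, 0.726, -0.003, 0.002]
contact_force: [6.5, -1.5, -5.1]
opening: 0.0
t 3.82 pos [ 0.5536 -0.0175  0.2221] yaw -93.1 tilt 0.45 F [ 6.5 -1.5 -5.1] op 0.0
tool delta mm [ 4.6 -9.5  2.2] rz 12.0
```

View pics/scene_c_z.png

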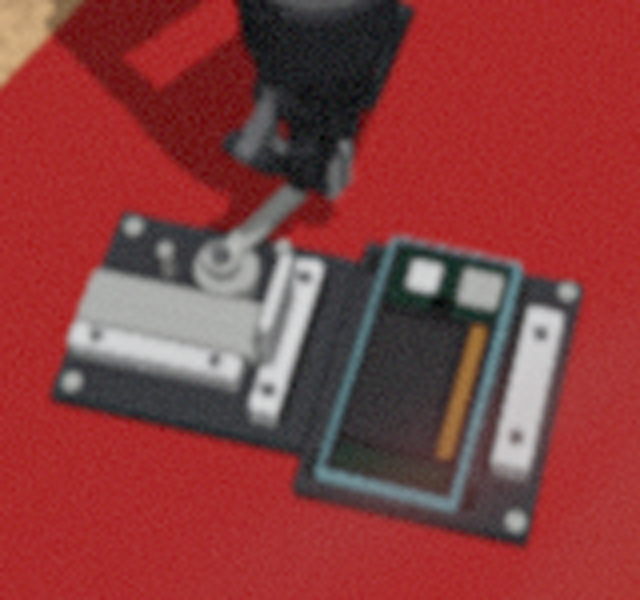

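```bash
python3 -m jog '[{"grip":1,"x":-0.9,"y":3.2,"z":0,"rx":0,"ry":0,"rz":-3},{"grip":1,"x":-0.9,"y":3.2,"z":0,"rx":0,"ry":0,"rz":-3},{"grip":1,"x":-0.9,"y":3.2,"z":0,"rx":0,"ry":0,"rz":-3},{"grip":1,"x":-0.9,"y":3.2,"z":0,"rx":0,"ry":0,"rz":-3},{"grip":1,"x":-0.9,"y":3.2,"z":0,"rx":0,"ry":0,"rz":-3},{"grip":1,"x":-0.9,"y":3.2,"z":0,"rx":0,"ry":0,"rz":-3},{"grip":1,"x":-0.9,"y":3.2,"z":0,"rx":0,"ry":0,"rz":-3},{"grip":1,"x":-0.9,"y":3.2,"z":0,"rx":0,"ry":0,"rz":-3}]'
python3 - <<'E'
from h import *
go(*onarc(110.9,-.018,z=.22))
E
```

```text
time: 4.58
eef_pos: [0.5272, -0.0132, 0.2219]
tcp_rot: [0.823, -0.568, 0.001, -0.001]
contact_force: [2.0, 1.2, 0.4]
opening: -0.0
t 4.58 pos [ 0.5272 -0.0132  0.2219] yaw -69.2 tilt 0.19 F [2.  1.2 0.4] op -0.0
tool delta mm [-0.5  1.8  1.9] rz -0.1
```

```bash
python3 -m jog '[{"grip":1,"x":-0.9,"y":3.2,"z":0,"rx":0,"ry":0,"rz":-3},{"grip":1,"x":-0.9,"y":3.2,"z":0,"rx":0,"ry":0,"rz":-3},{"grip":1,"x":-0.9,"y":3.2,"z":0,"rx":0,"ry":0,"rz":-3},{"grip":1,"x":-0.9,"y":3.2,"z":0,"rx":0,"ry":0,"rz":-3},{"grip":1,"x":-0.9,"y":3.2,"z":0,"rx":0,"ry":0,"rz":-3},{"grip":1,"x":-0.9,"y":3.2,"z":0,"rx":0,"ry":0,"rz":-3},{"grip":1,"x":-0.9,"y":3.2,"z":0,"rx":0,"ry":0,"rz":-3},{"grip":1,"x":-0.9,"y":3.2,"z":0,"rx":0,"ry":0,"rz":-3}]'
python3 - <<'E'
from h import *
go(*onarc(134.9,-.018,z=.22))
E
python3 -m jog '[{"grip":1,"x":-0.9,"y":3.2,"z":0,"rx":0,"ry":0,"rz":-3},{"grip":1,"x":-0.9,"y":3.2,"z":0,"rx":0,"ry":0,"rz":-3},{"grip":1,"x":-0.9,"y":3.2,"z":0,"rx":0,"ry":0,"rz":-3},{"grip":1,"x":-0.9,"y":3.2,"z":0,"rx":0,"ry":0,"rz":-3},{"grip":1,"x":-0.9,"y":3.2,"z":0,"rx":0,"ry":0,"rz":-3},{"grip":1,"x":-0.9,"y":3.2,"z":0,"rx":0,"ry":0,"rz":-3},{"grip":1,"x":-0.9,"y":3.2,"z":0,"rx":0,"ry":0,"rz":-3},{"grip":1,"x":-0.9,"y":3.2,"z":0,"rx":0,"ry":0,"rz":-3}]'
python3 - <<'E'
from h import *
go(*onarc(158.9,-.018,z=.22))
snap('d')
E
```

```text
time: 5.25
eef_pos: [0.5014, -0.02, 0.2217]
tcp_rot: [0.923, -0.384, 0.0, -0.001]
contact_force: [1.1, 3.1, 1.7]
opening: 0.0
t 5.25 pos [ 0.5014 -0.02    0.2217] yaw -45.2 tilt 0.13 F [1.1 3.1 1.7] op 0.0
tool delta mm [-0.3  1.3  1.7] rz -0.1
time: 5.92
eef_pos: [0.4807, -0.0368, 0.2213]
tcp_rot: [0.983, -0.184, -0.0, -0.001]
contact_force: [-1.0, 3.8, 1.4]
opening: -0.004
t 5.92 pos [ 0.4807 -0.0368  0.2213] yaw -21.2 tilt 0.11 F [-1.   3.8  1.4] op -0.0
tool delta mm [-0.   0.7  1.3] rz -0.1
```

View pics/scene_d_z.png

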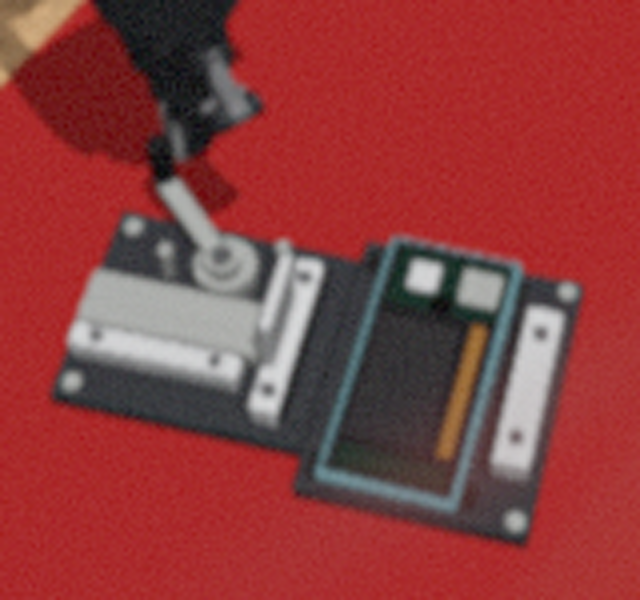

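The lever swings with the finger against the knob's left-front side. I'll ease on to the stop.

```bash
python3 -m jog '[{"grip":1,"x":-0.9,"y":3.2,"z":0,"rx":0,"ry":0,"rz":-3},{"grip":1,"x":-0.9,"y":3.2,"z":0,"rx":0,"ry":0,"rz":-3},{"grip":1,"x":-0.9,"y":3.2,"z":0,"rx":0,"ry":0,"rz":-3},{"grip":1,"x":-0.9,"y":3.2,"z":0,"rx":0,"ry":0,"rz":-3},{"grip":1,"x":-0.6,"y":2.1,"z":0,"rx":0,"ry":0,"rz":-2},{"grip":1,"x":-0.3,"y":1.05,"z":0,"rx":0,"ry":0,"rz":-1},{"grip":1,"x":0,"y":0,"z":0,"rx":0,"ry":0,"rz":0}]'
python3 - <<'E'
from h import *
go(*onarc(173.9,-.018,z=.22))
E
python3 -m jog '[{"grip":1,"x":-0.3,"y":1.05,"z":0,"rx":0,"ry":0,"rz":-1},{"grip":1,"x":-0.3,"y":1.05,"z":0,"rx":0,"ry":0,"rz":-1},{"grip":1,"x":0,"y":0,"z":0,"rx":0,"ry":0,"rz":0}]'
python3 -m jog '[{"grip":1,"x":-0.3,"y":1.05,"z":0,"rx":0,"ry":0,"rz":-1},{"grip":1,"x":-0.3,"y":1.05,"z":0,"rx":0,"ry":0,"rz":-1},{"grip":1,"x":0,"y":0,"z":0,"rx":0,"ry":0,"rz":0}]'
python3 - <<'E'
from h import *
go(*onarc(177.9,-.018,z=.22))
E
```

```text
time: 6.6
eef_pos: [0.4722, -0.0512, 0.2208]
tcp_rot: [0.998, -0.055, -0.0, -0.0]
contact_force: [-0.7, 2.7, 1.4]
opening: 0.002
t 6.6 pos [ 0.4722 -0.0512  0.2208] yaw -6.3 tilt 0.07 F [-0.7  2.7  1.4] op 0.0
tool delta mm [0.  0.4 0.8] rz -0.2
time: 6.85
eef_pos: [0.4714, -0.0534, 0.2206]
tcp_rot: [0.999, -0.037, -0.0, -0.0]
contact_force: [-0.5, 2.2, 1.2]
opening: 0.005
time: 7.1
eef_pos: [0.4707, -0.0556, 0.2206]
tcp_rot: [1.0, -0.019, -0.0, -0.0]
contact_force: [-1.9, 3.2, 1.2]
opening: -0.001
t 7.1 pos [ 0.4707 -0.0556  0.2206] yaw -2.2 tilt 0.04 F [-1.9  3.2  1.2] op -0.0
tool delta mm [-0.   0.1  0.6] rz -0.1
```

Now in 0.7 mm steps until the stop shows in the force.

```bash
python3 -m jog '[{"grip":1,"x":0,"y":1,"z":0,"rx":0,"ry":0,"rz":0},{"grip":1,"x":0,"y":0,"z":0,"rx":0,"ry":0,"rz":0}]'
python3 -m jog '[{"grip":1,"x":0,"y":1,"z":0,"rx":0,"ry":0,"rz":0},{"grip":1,"x":0,"y":0,"z":0,"rx":0,"ry":0,"rz":0}]'
python3 -m jog '[{"grip":1,"x":0,"y":1,"z":0,"rx":0,"ry":0,"rz":0},{"grip":1,"x":0,"y":0,"z":0,"rx":0,"ry":0,"rz":0}]'
```

```text
time: 7.27
eef_pos: [0.4706, -0.0566, 0.2205]
tcp_rot: [1.0, -0.019, -0.0, -0.0]
contact_force: [-0.8, 3.1, 0.4]
opening: 0.003
time: 7.43
eef_pos: [0.4706, -0.0576, 0.2205]
tcp_rot: [1.0, -0.019, -0.0, -0.0]
contact_force: [-1.0, 2.1, 0.6]
opening: -0.001
time: 7.6
eef_pos: [0.4705, -0.0586, 0.2205]
tcp_rot: [1.0, -0.019, -0.0, -0.0]
contact_force: [-2.8, 2.4, -0.1]
opening: 0.003
```

```bash
for i in 1; do :; done; python3 -m jog '[{"grip":1,"x":0,"y":1,"z":0,"rx":0,"ry":0,"rz":0},{"grip":1,"x":0,"y":0,"z":0,"rx":0,"ry":0,"rz":0}]'
python3 -m jog '[{"grip":1,"x":0,"y":1,"z":0,"rx":0,"ry":0,"rz":0},{"grip":1,"x":0,"y":0,"z":0,"rx":0,"ry":0,"rz":0}]'
python3 -m jog '[{"grip":1,"x":0,"y":1,"z":0,"rx":0,"ry":0,"rz":0},{"grip":1,"x":0,"y":0,"z":0,"rx":0,"ry":0,"rz":0}]'
python3 - <<'E'
from h import *
snap('e')
E
```

```text
time: 7.77
eef_pos: [0.4705, -0.0592, 0.2205]
tcp_rot: [1.0, -0.02, -0.0, -0.001]
contact_force: [-2.1, 5.1, 0.6]
opening: -0.0
time: 7.93
eef_pos: [0.4705, -0.0597, 0.2205]
tcp_rot: [1.0, -0.02, -0.0, -0.002]
contact_force: [-0.4, 8.1, 1.4]
opening: 0.003
time: 8.1
eef_pos: [0.4704, -0.0601, 0.2205]
tcp_rot: [1.0, -0.02, -0.0, -0.003]
contact_force: [-0.8, 11.1, 1.5]
opening: -0.002
```

View pics/scene_e_z.png

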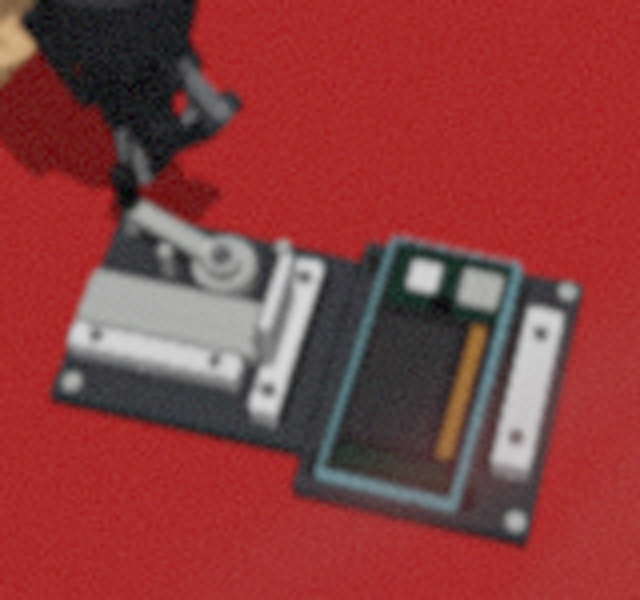

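The stop is reached: force climbs 3 N per mm from y ≈ -0.059. Now I back off, rise, and go behind the thumb plate.

```bash
python3 -m jog '[{"grip":1,"x":0,"y":-8,"z":0,"rx":0,"ry":0,"rz":0},{"grip":1,"x":0,"y":-12,"z":0,"rx":0,"ry":0,"rz":0},{"grip":1,"x":0,"y":0,"z":-30,"rx":0,"ry":0,"rz":0},{"grip":1,"x":0,"y":0,"z":-40,"rx":0,"ry":0,"rz":0},{"grip":1,"x":0,"y":0,"z":0,"rx":0,"ry":0,"rz":0}]'
python3 - <<'E'
from h import *
s=get_state()
snap('f')
X=h2w(P,(-.055,0,0)); print(X)
go(X[0],X[1],.29,-71.5)
E
```

```text
time: 8.62
eef_pos: [0.4744, -0.0419, 0.2985]
tcp_rot: [1.0, -0.019, 0.008, 0.003]
contact_force: [1.9, -0.2, 1.4]
opening: 0.0
[ 0.54243721 -0.10383684  0.        ]
t 8.72 pos [ 0.4725 -0.0415  0.2934] yaw -2.2 tilt 0.43 F [ 0.  -0.4 -1.5] op -0.0
tool delta mm [72.2 59.6  4.1] rz 69.3
```

View pics/scene_f_z.png

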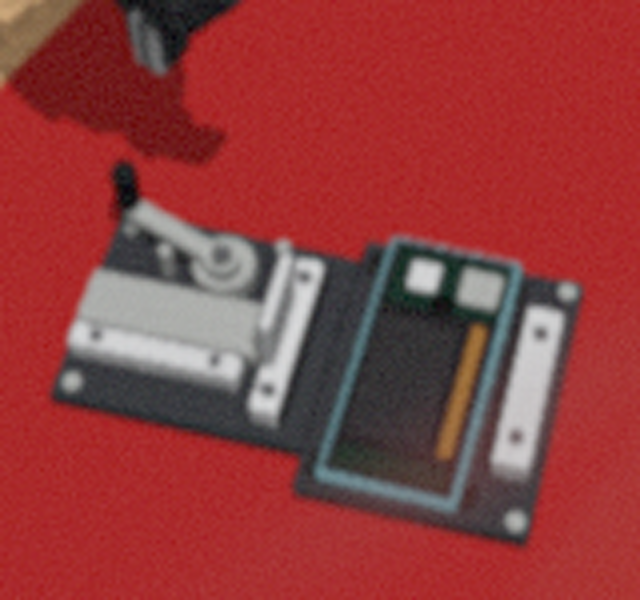

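View pics/top_f_z.png

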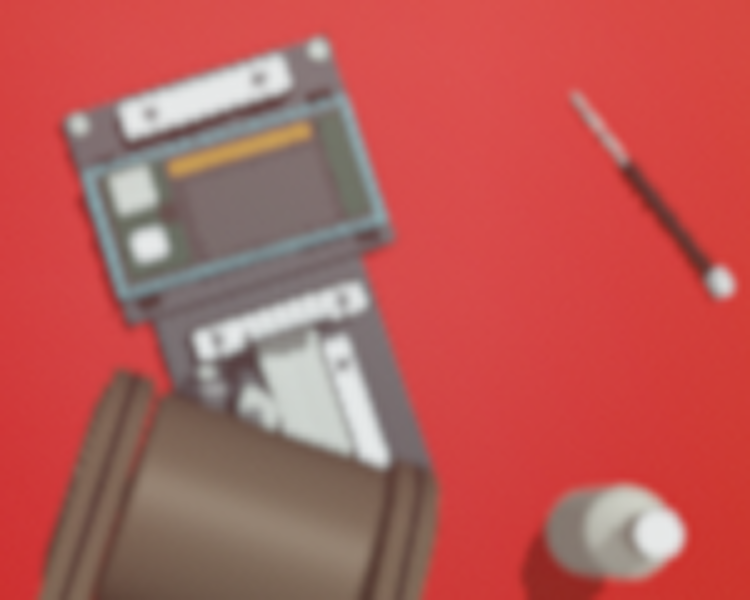

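```bash
python3 - <<'E'
from h import *
print('obs',240.1,201.4)
for a in (-5,0,3,5,10):
    f=np.radians(160-a)+P[2]; print(a,proj('s',(PIV[0]+.06*np.cos(f),PIV[1]+.06*np.sin(f),.066)).round(1))
E
python3 -m jog '[{"grip":1,"x":24.1,"y":19.9,"z":0,"rx":0,"ry":0,"rz":0},{"grip":1,"x":24.1,"y":19.9,"z":0,"rx":0,"ry":0,"rz":0},{"grip":1,"x":24.1,"y":19.9,"z":0,"rx":0,"ry":0,"rz":0},{"grip":1,"x":0,"y":0,"z":0,"rx":0,"ry":0,"rz":6.9},{"grip":1,"x":0,"y":0,"z":0,"rx":0,"ry":0,"rz":6.9},{"grip":1,"x":0,"y":0,"z":0,"rx":0,"ry":0,"rz":6.9},{"grip":1,"x":0,"y":0,"z":0,"rx":0,"ry":0,"rz":6.9},{"grip":1,"x":0,"y":0,"z":0,"rx":0,"ry":0,"rz":6.9}]'
python3 -m jog '[{"grip":1,"x":0,"y":0,"z":0,"rx":0,"ry":0,"rz":6.9},{"grip":1,"x":0,"y":0,"z":0,"rx":0,"ry":0,"rz":6.9},{"grip":1,"x":0,"y":0,"z":0,"rx":0,"ry":0,"rz":6.9},{"grip":1,"x":0,"y":0,"z":0,"rx":0,"ry":0,"rz":6.9},{"grip":1,"x":0,"y":0,"z":0,"rx":0,"ry":0,"rz":6.9},{"grip":1,"x":0,"y":0,"z":0,"rx":0,"ry":0,"rz":0},{"grip":1,"x":0,"y":0,"z":0,"rx":0,"ry":0,"rz":0}]'
python3 - <<'E'
from h import *
X=h2w(P,(-.055,0,0)); 
go(X[0],X[1],.217,-71.5)
snap('g')
E
```

```text
obs 240.1 201.4
-5 [239.6 203.1]
0 [241.1 201.4]
3 [242.1 200.3]
5 [242.8 199.7]
10 [244.7 198.2]
time: 9.38
eef_pos: [0.541, -0.1039, 0.2888]
tcp_rot: [0.948, -0.318, -0.001, 0.0]
contact_force: [-0.8, 0.3, -0.7]
opening: 0.001
time: 9.97
eef_pos: [0.541, -0.1038, 0.2894]
tcp_rot: [0.814, -0.581, -0.001, 0.0]
contact_force: [-0.4, 0.6, 0.2]
opening: -0.003
t 9.97 pos [ 0.541  -0.1038  0.2894] yaw -71.0 tilt 0.11 F [-0.4  0.6  0.2] op -0.0
tool delta mm [ 0.6 -1.4 72.4] rz 0.5
```

View pics/scene_g_z.png

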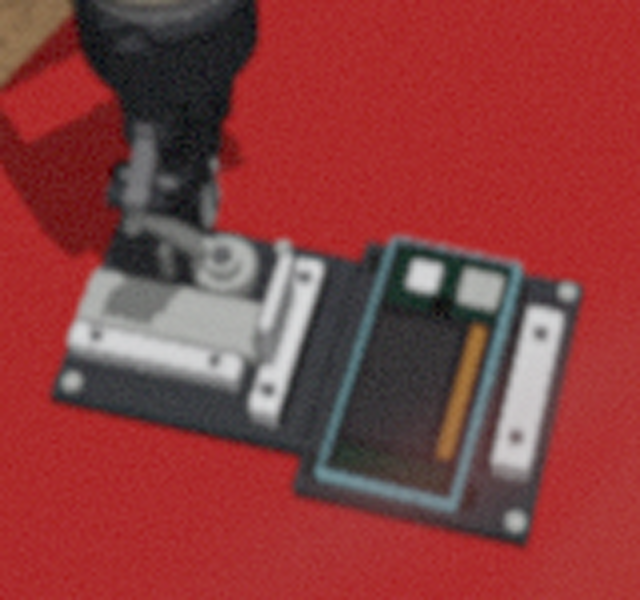

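```bash
python3 -m jog '[{"grip":1,"x":0.6,"y":-1.4,"z":25,"rx":0,"ry":0,"rz":0.5},{"grip":1,"x":0,"y":0,"z":25,"rx":0,"ry":0,"rz":0},{"grip":1,"x":0,"y":0,"z":14,"rx":0,"ry":0,"rz":0},{"grip":1,"x":0,"y":0,"z":8,"rx":0,"ry":0,"rz":0},{"grip":1,"x":0,"y":0,"z":0,"rx":0,"ry":0,"rz":0},{"grip":1,"x":0,"y":0,"z":0,"rx":0,"ry":0,"rz":0}]'
python3 - <<'E'
from h import *
X=h2w(P,(-.036,0,0)); 
go(X[0],X[1],.217,-71.5)
snap('h')
E
```

```text
time: 10.57
eef_pos: [0.543, -0.1041, 0.2187]
tcp_rot: [0.811, -0.585, -0.0, 0.0]
contact_force: [-0.5, -1.5, 0.7]
opening: -0.001
t 10.57 pos [ 0.543  -0.1041  0.2187] yaw -71.7 tilt 0.01 F [-0.5 -1.5  0.7] op -0.0
tool delta mm [ -0.5 -18.6   1.7] rz -0.2
```

View pics/scene_h_z.png

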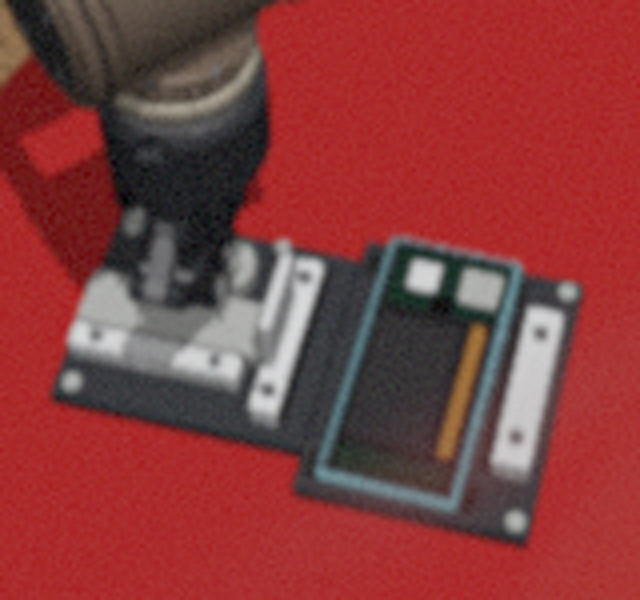

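```bash
python3 -m jog '[{"grip":1,"x":0,"y":-5,"z":1,"rx":0,"ry":0,"rz":0},{"grip":1,"x":0,"y":-4,"z":0,"rx":0,"ry":0,"rz":0},{"grip":1,"x":0,"y":-2,"z":0,"rx":0,"ry":0,"rz":0},{"grip":1,"x":0,"y":-2,"z":0,"rx":0,"ry":0,"rz":0},{"grip":1,"x":0,"y":-2,"z":0,"rx":0,"ry":0,"rz":0}]'
python3 -m jog '[{"grip":1,"x":0,"y":-1,"z":0,"rx":0,"ry":0,"rz":0},{"grip":1,"x":0,"y":-1,"z":0,"rx":0,"ry":0,"rz":0}]'
python3 -m jog '[{"grip":1,"x":0,"y":-1,"z":0,"rx":0,"ry":0,"rz":0},{"grip":1,"x":0,"y":-1,"z":0,"rx":0,"ry":0,"rz":0}]'
python3 -m jog '[{"grip":1,"x":0,"y":-1,"z":0,"rx":0,"ry":0,"rz":0},{"grip":1,"x":0,"y":-1,"z":0,"rx":0,"ry":0,"rz":0}]'
python3 -m jog '[{"grip":1,"x":0,"y":-1,"z":0,"rx":0,"ry":0,"rz":0},{"grip":1,"x":0,"y":-1,"z":0,"rx":0,"ry":0,"rz":0}]'
```

```text
time: 11.08
eef_pos: [0.5574, -0.0992, 0.218]
tcp_rot: [0.811, -0.586, 0.0, -0.0]
contact_force: [0.5, -0.0, 0.2]
opening: -0.002
time: 11.25
eef_pos: [0.5591, -0.0987, 0.2177]
tcp_rot: [0.811, -0.586, -0.0, 0.0]
contact_force: [0.2, 0.2, 0.1]
opening: 0.002
time: 11.42
eef_pos: [0.5609, -0.0981, 0.2176]
tcp_rot: [0.81, -0.586, -0.0, 0.0]
contact_force: [0.1, 0.4, 0.5]
opening: 0.003
time: 11.58
eef_pos: [0.5628, -0.0975, 0.2177]
tcp_rot: [0.81, -0.586, -0.0, -0.0]
contact_force: [0.4, -0.0, -0.2]
opening: 0.001
time: 11.75
eef_pos: [0.5646, -0.0969, 0.2177]
tcp_rot: [0.811, -0.586, -0.0, 0.0]
contact_force: [-0.5, -1.0, 0.6]
opening: -0.003
```

```bash
python3 -m jog '[{"grip":1,"x":0,"y":-1,"z":0,"rx":0,"ry":0,"rz":0},{"grip":1,"x":0,"y":-1,"z":0,"rx":0,"ry":0,"rz":0}]'
python3 -m jog '[{"grip":1,"x":0,"y":-1,"z":0,"rx":0,"ry":0,"rz":0},{"grip":1,"x":0,"y":-1,"z":0,"rx":0,"ry":0,"rz":0},{"grip":1,"x":0,"y":-1,"z":0,"rx":0,"ry":0,"rz":0}]'
python3 - <<'E'
from h import *
X=h2w(P,(0,0,0)); 
go(X[0],X[1],.217,-71.5)
snap('i')
E
```

```text
time: 11.92
eef_pos: [0.5665, -0.0962, 0.2177]
tcp_rot: [0.811, -0.586, -0.0, 0.0]
contact_force: [-1.6, 0.2, 0.6]
opening: -0.0
time: 12.17
eef_pos: [0.5694, -0.0952, 0.2177]
tcp_rot: [0.81, -0.586, -0.0, 0.0]
contact_force: [-1.6, 0.3, 1.8]
opening: 0.0
t 12.17 pos [ 0.5694 -0.0952  0.2177] yaw -71.7 tilt 0.02 F [-1.6  0.3  1.8] op 0.0
tool delta mm [ -0.5 -26.7   0.7] rz -0.2
```

View pics/scene_i_z.png

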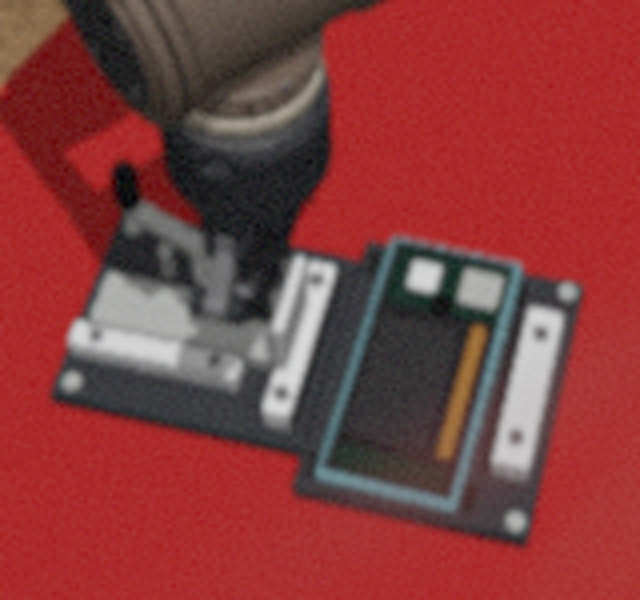

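```bash
python3 -m jog '[{"grip":1,"x":0,"y":-1.5,"z":0,"rx":0,"ry":0,"rz":0},{"grip":1,"x":0,"y":-1.5,"z":0,"rx":0,"ry":0,"rz":0},{"grip":1,"x":0,"y":-1.5,"z":0,"rx":0,"ry":0,"rz":0},{"grip":1,"x":0,"y":-1.5,"z":0,"rx":0,"ry":0,"rz":0},{"grip":1,"x":0,"y":-1.5,"z":0,"rx":0,"ry":0,"rz":0},{"grip":1,"x":0,"y":-1.5,"z":0,"rx":0,"ry":0,"rz":0},{"grip":1,"x":0,"y":-1.5,"z":0,"rx":0,"ry":0,"rz":0},{"grip":1,"x":0,"y":-1.5,"z":0,"rx":0,"ry":0,"rz":0}]'
python3 -m jog '[{"grip":1,"x":0,"y":-1,"z":0,"rx":0,"ry":0,"rz":0},{"grip":1,"x":0,"y":-1,"z":0,"rx":0,"ry":0,"rz":0},{"grip":1,"x":0,"y":-1,"z":0,"rx":0,"ry":0,"rz":0},{"grip":1,"x":0,"y":-1,"z":0,"rx":0,"ry":0,"rz":0}]'
python3 - <<'E'
from h import *
X=h2w(P,(0,0,0)); 
go(X[0],X[1],.217,-71.5)
snap('j')
E
```

```text
time: 12.93
eef_pos: [0.5809, -0.0914, 0.2176]
tcp_rot: [0.811, -0.586, -0.0, 0.0]
contact_force: [-2.3, 2.4, 0.2]
opening: 0.001
time: 13.27
eef_pos: [0.5846, -0.0902, 0.2176]
tcp_rot: [0.81, -0.586, -0.0, 0.0]
contact_force: [-4.0, 0.2, 0.7]
opening: -0.002
t 13.27 pos [ 0.5846 -0.0902  0.2176] yaw -71.7 tilt 0.03 F [-4.   0.2  0.7] op -0.0
tool delta mm [ -0.4 -10.7   0.6] rz -0.2
```

View pics/scene_j_z.png

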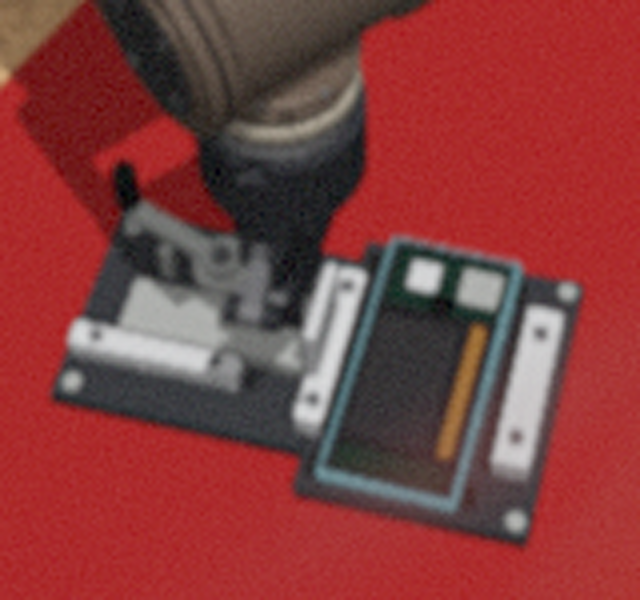

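```bash
python3 -m jog '[{"grip":1,"x":0,"y":-1,"z":0,"rx":0,"ry":0,"rz":0},{"grip":1,"x":0,"y":-1,"z":0,"rx":0,"ry":0,"rz":0},{"grip":1,"x":0,"y":-1,"z":0,"rx":0,"ry":0,"rz":0},{"grip":1,"x":0,"y":-1,"z":0,"rx":0,"ry":0,"rz":0},{"grip":1,"x":0,"y":-1,"z":0,"rx":0,"ry":0,"rz":0},{"grip":1,"x":0,"y":-1,"z":0,"rx":0,"ry":0,"rz":0}]'
python3 -m jog '[{"grip":1,"x":0,"y":-1,"z":0,"rx":0,"ry":0,"rz":0},{"grip":1,"x":0,"y":-1,"z":0,"rx":0,"ry":0,"rz":0}]'
python3 -m jog '[{"grip":1,"x":0,"y":-1,"z":0,"rx":0,"ry":0,"rz":0},{"grip":1,"x":0,"y":-1,"z":0,"rx":0,"ry":0,"rz":0}]'
python3 - <<'E'
from h import *
X=h2w(P,(0,0,0)); 
go(X[0],X[1],.217,-71.5)
snap('k')
E
```

```text
time: 13.87
eef_pos: [0.5902, -0.0883, 0.2176]
tcp_rot: [0.811, -0.586, -0.0, 0.0]
contact_force: [-4.7, -0.1, 0.7]
opening: 0.001
time: 14.03
eef_pos: [0.5922, -0.0877, 0.2176]
tcp_rot: [0.81, -0.586, -0.0, 0.0]
contact_force: [-3.9, 0.9, 1.3]
opening: -0.004
time: 14.2
eef_pos: [0.5941, -0.0871, 0.2176]
tcp_rot: [0.81, -0.586, -0.0, 0.0]
contact_force: [-4.6, 0.5, 0.8]
opening: -0.001
t 14.2 pos [ 0.5941 -0.0871  0.2176] yaw -71.7 tilt 0.03 F [-4.6  0.5  0.8] op -0.0
tool delta mm [-0.5 -0.7  0.6] rz -0.2
```

View pics/scene_k_z.png

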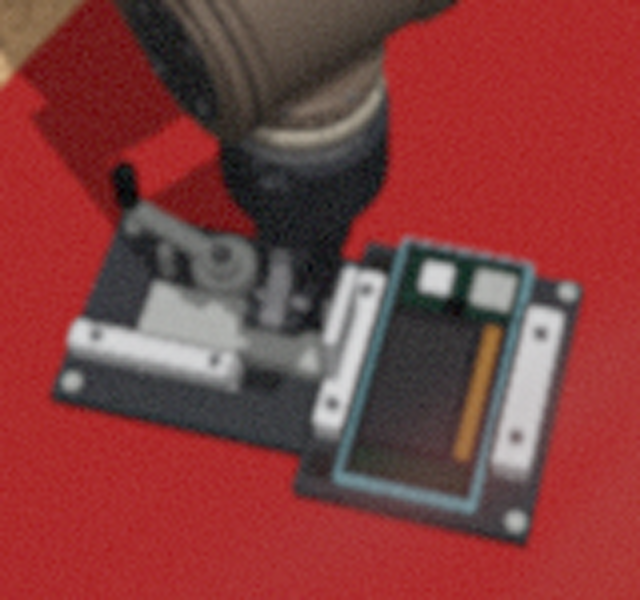

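View pics/top_k_z.png

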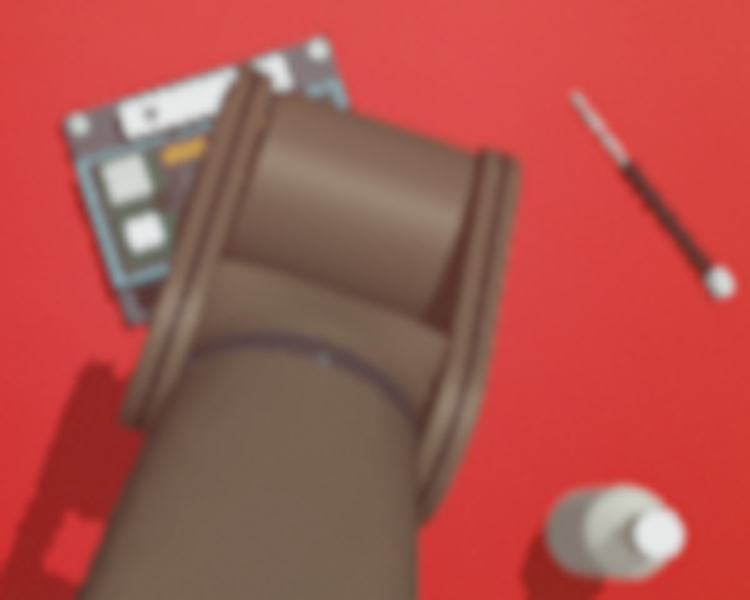

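The phone is moving with the jaw. There is a small gap (about 2–4 mm) to the fixed jaw, so I continue in small steps while watching the force.

```bash
python3 -m jog '[{"grip":1,"x":0,"y":-0.7,"z":0,"rx":0,"ry":0,"rz":0},{"grip":1,"x":0,"y":-0.7,"z":0,"rx":0,"ry":0,"rz":0}]'
python3 -m jog '[{"grip":1,"x":0,"y":-0.5,"z":0,"rx":0,"ry":0,"rz":0},{"grip":1,"x":0,"y":-0.5,"z":0,"rx":0,"ry":0,"rz":0}]'
python3 -m jog '[{"grip":1,"x":0,"y":-0.5,"z":0,"rx":0,"ry":0,"rz":0},{"grip":1,"x":0,"y":-0.5,"z":0,"rx":0,"ry":0,"rz":0}]'
```

```text
time: 14.47
eef_pos: [0.595, -0.0868, 0.2176]
tcp_rot: [0.811, -0.585, -0.001, 0.001]
contact_force: [-8.6, -0.6, 4.4]
opening: -0.002
time: 14.63
eef_pos: [0.5954, -0.0868, 0.2176]
tcp_rot: [0.811, -0.585, -0.002, 0.002]
contact_force: [-12.0, -2.0, 5.1]
opening: 0.001
time: 14.8
eef_pos: [0.5959, -0.0867, 0.2176]
tcp_rot: [0.811, -0.585, -0.003, 0.003]
contact_force: [-14.3, -3.4, 7.7]
opening: 0.0
```

The force rose from about 4.6 to 14 N with almost no further motion, so the phone is nipped. I back off and look.

```bash
python3 -m jog '[{"grip":1,"x":0,"y":3,"z":0,"rx":0,"ry":0,"rz":0},{"grip":1,"x":0,"y":10,"z":0,"rx":0,"ry":0,"rz":0},{"grip":1,"x":0,"y":12,"z":0,"rx":0,"ry":0,"rz":0},{"grip":1,"x":0,"y":0,"z":-35,"rx":0,"ry":0,"rz":0},{"grip":1,"x":0,"y":0,"z":-40,"rx":0,"ry":0,"rz":0},{"grip":1,"x":0,"y":36,"z":0,"rx":0,"ry":0,"rz":0},{"grip":1,"x":0,"y":36,"z":0,"rx":0,"ry":0,"rz":0},{"grip":1,"x":0,"y":0,"z":0,"rx":0,"ry":0,"rz":0}]'
python3 - <<'E'
from h import *
snap('l')
go(*onarc(178.5,.032,z=.29))
E
```

```text
time: 15.47
eef_pos: [0.5012, -0.1169, 0.2921]
tcp_rot: [0.81, -0.586, -0.001, 0.001]
contact_force: [-0.5, 1.1, -1.3]
opening: 0.001
t 15.57 pos [ 0.5044 -0.1169  0.2932] yaw -71.8 tilt 0.2 F [0.2 0.3 0.1] op 0.0
tool delta mm [-21.2  30.3   3.1] rz -70.3
```

View pics/scene_l_z.png

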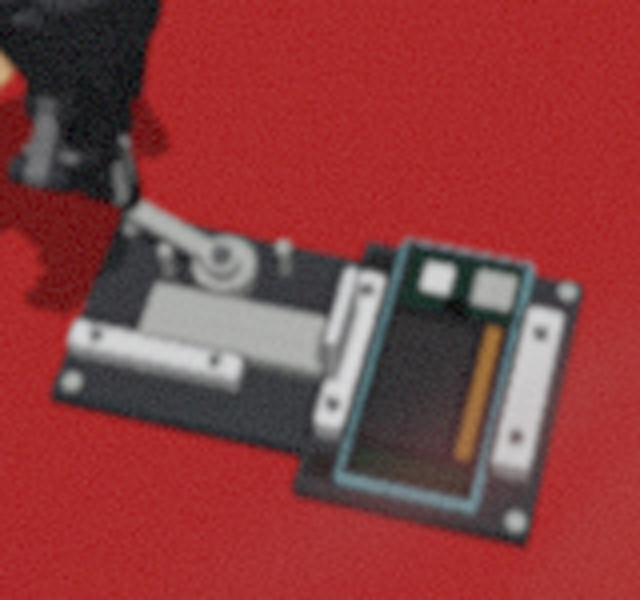

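View pics/top_l_z.png

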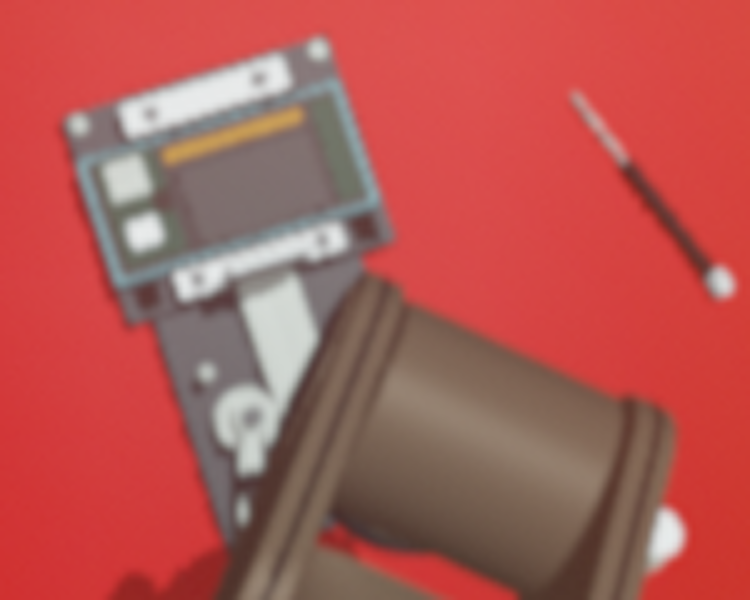

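```bash
cat > run2.py <<'E'
from fit import *
Z4=lambda c,u,v: ((u+.5)/4-.5+210,(v+.5)/4-.5+160) if c=='s' else Z(c,u,v)
def fit(ph,jw,P):
    def res(p):
        f,g,dy,q=p; r=[]; c,s=np.cos(g),np.sin(g)
        for (a,b),t,sc in ph:
            X=(f+c*a*.0355-s*b*.073,dy+s*a*.0355+c*b*.073,.022); W=h2w(P,X)
            r+=[proj('t',W)-Z4('t',*t),proj('s',W)-Z4('s',*sc)]
        for b,t,sc in jw:
            W=h2w(P,(q-.015,b*.045,.027)); r+=[proj('t',W)-Z4('t',*t),proj('s',W)-Z4('s',*sc)]
        return np.concatenate(r)
    o=least_squares(res,[.06,0,0,.04]); print('phone x %.4f yaw %.2fdeg y %.4f q %.4f'%(o.x[0],np.degrees(o.x[1]),o.x[2],o.x[3])); print(o.fun.reshape(-1,4).round(1))
P=[0.5946,-0.0864,0.3226]
fit([((1,1),(80,160),(533,265)),((1,-1),(335,82),(475,508)),((-1,1),(120,288),(405,240)),((-1,-1),(380,207),(338,480))],
    [(1,(175,280),(383,270)),(-1,(343,228),(338,428))],P)
E
python3 run2.py
python3 - <<'E'
import sys; sys.path.insert(0,'.')
from run2 import *
# fixed jaw
for b,t in ((1,(125,138)),(-1,(293,88))):
    print(proj('t',h2w(P,(.098,b*.045,.022))), Z('t',*t), proj('t',h2w(P,(.098,b*.045,.027))))
print('cam s',-R['s'].T@T['s'],'t',-R['t'].T@T['t'])
import cv2
a=cv2.imread('pics/top_l.png')[145:220,310:390]; cv2.imwrite('pics/l_top_big.png',cv2.resize(a,None,fx=9,fy=8,interpolation=cv2.INTER_CUBIC))
a=cv2.imread('pics/scene_l.png')[215:300,280:360]; cv2.imwrite('pics/l_sc_big.png',cv2.resize(a,None,fx=7,fy=7,interpolation=cv2.INTER_CUBIC))
E
```

```text
phone x 0.0617 yaw 0.77deg y 0.0017 q 0.0366
[[-0.9  0.1  0.6 -0.7]
 [ 0.7 -1.   0.3  1. ]
 [-0.5  0.1 -0.5 -1.2]
 [ 0.5 -0.8 -1.5  0.1]
 [-0.3 -0.5 -0.2  1. ]
 [-0.8 -0.3 -0.7 -0.8]]
phone x 0.0617 yaw 0.77deg y 0.0017 q 0.0366
[[-0.9  0.1  0.6 -0.7]
 [ 0.7 -1.   0.3  1. ]
 [-0.5  0.1 -0.5 -1.2]
 [ 0.5 -0.8 -1.5  0.1]
 [-0.3 -0.5 -0.2  1. ]
 [-0.8 -0.3 -0.7 -0.8]]
[330.44711062 172.75288001] (329.6, 172.2) [330.50575341 172.37272698]
[363.03305738 162.85065659] (363.2, 162.2) [363.25491516 162.42220564]
cam s [ 0.89639581 -0.48510465  0.85936244] t [0.47590515 0.01342598 0.99510004]
```

View pics/l_top_big.png

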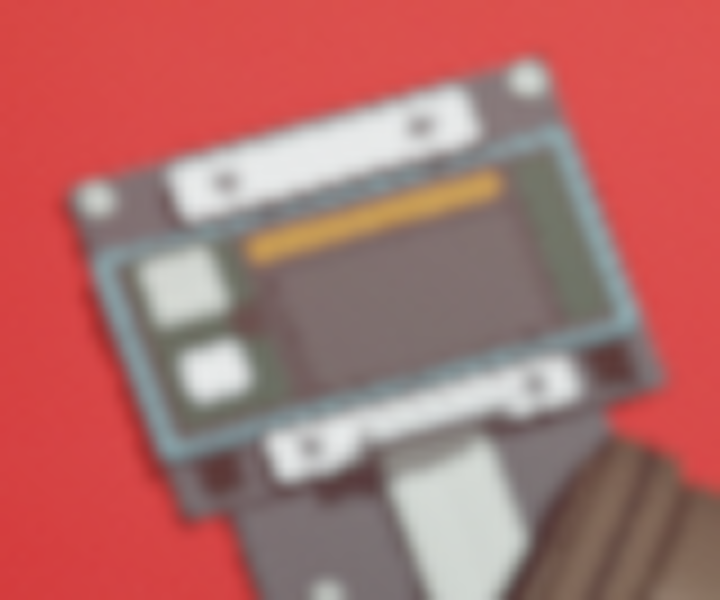

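View pics/l_sc_big.png

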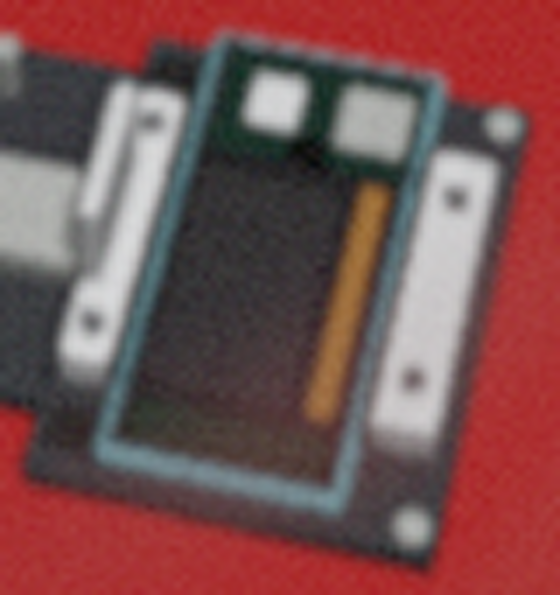

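The phone sits between both bars with parallel edges. The finger position at nip (holder x +0.3 mm, plus 11 mm half width) gives q ≈ 42 mm, as required. My corner picks read about 5 mm low, both here and at the start, so that looks like a steady bias. Next is the lever, from its right-hand side.

```bash
python3 -m jog '[{"grip":1,"x":-21.2,"y":30.3,"z":0,"rx":0,"ry":0,"rz":0},{"grip":1,"x":0,"y":0,"z":0,"rx":0,"ry":0,"rz":-7},{"grip":1,"x":0,"y":0,"z":0,"rx":0,"ry":0,"rz":-7},{"grip":1,"x":0,"y":0,"z":0,"rx":0,"ry":0,"rz":-7},{"grip":1,"x":0,"y":0,"z":0,"rx":0,"ry":0,"rz":-7},{"grip":1,"x":0,"y":0,"z":0,"rx":0,"ry":0,"rz":-7},{"grip":1,"x":0,"y":0,"z":0,"rx":0,"ry":0,"rz":-7},{"grip":1,"x":0,"y":0,"z":0,"rx":0,"ry":0,"rz":-7}]'
python3 -m jog '[{"grip":1,"x":0,"y":0,"z":0,"rx":0,"ry":0,"rz":-7},{"grip":1,"x":0,"y":0,"z":0,"rx":0,"ry":0,"rz":-7},{"grip":1,"x":0,"y":0,"z":0,"rx":0,"ry":0,"rz":-7},{"grip":1,"x":0,"y":0,"z":0,"rx":0,"ry":0,"rz":0},{"grip":1,"x":0,"y":0,"z":0,"rx":0,"ry":0,"rz":0}]'
python3 - <<'E'
from h import *
go(*onarc(178.5,.032,z=.219))
snap('m')
E
```

```text
time: 16.23
eef_pos: [0.4712, -0.1061, 0.2935]
tcp_rot: [0.981, -0.194, 0.002, 0.0]
contact_force: [0.5, -0.0, 0.1]
opening: 0.0
time: 16.65
eef_pos: [0.4708, -0.106, 0.2932]
tcp_rot: [1.0, -0.016, 0.001, 0.0]
contact_force: [-0.4, 0.8, -0.3]
opening: 0.0
t 16.65 pos [ 0.4708 -0.106   0.2932] yaw -1.9 tilt 0.14 F [-0.4  0.8 -0.3] op 0.0
tool delta mm [-1.8  0.3 74.2] rz -0.4
```

View pics/scene_m_z.png

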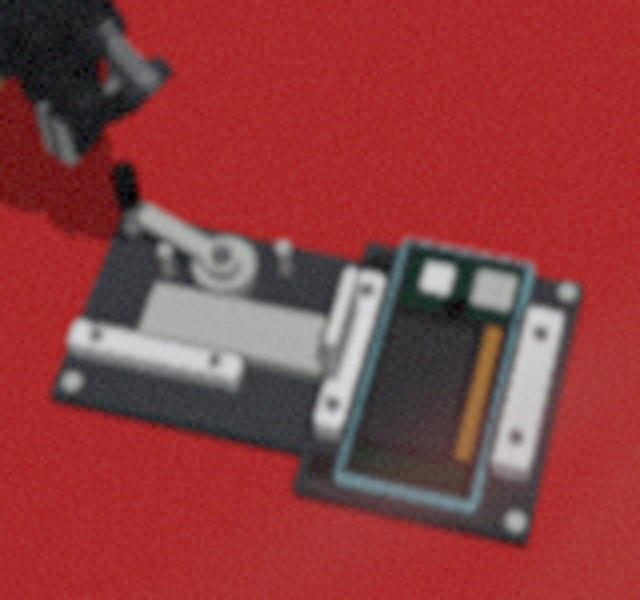

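```bash
python3 -m jog '[{"grip":1,"x":-1.8,"y":3,"z":25,"rx":0,"ry":0,"rz":0},{"grip":1,"x":0,"y":0,"z":25,"rx":0,"ry":0,"rz":0},{"grip":1,"x":0,"y":0,"z":14,"rx":0,"ry":0,"rz":0},{"grip":1,"x":0,"y":0,"z":9,"rx":0,"ry":0,"rz":0},{"grip":1,"x":0,"y":0,"z":0,"rx":0,"ry":0,"rz":0},{"grip":1,"x":0,"y":-5,"z":0,"rx":0,"ry":0,"rz":0},{"grip":1,"x":0,"y":-3,"z":0,"rx":0,"ry":0,"rz":0},{"grip":1,"x":0,"y":-2,"z":0,"rx":0,"ry":0,"rz":0}]'
python3 - <<'E'
from h import *
go(*onarc(178.5,.018,z=.219))
snap('n')
E
```

```text
time: 17.42
eef_pos: [0.4689, -0.0986, 0.221]
tcp_rot: [1.0, -0.015, 0.001, 0.0]
contact_force: [0.8, -0.2, -0.4]
opening: 0.001
t 17.42 pos [ 0.4689 -0.0986  0.221 ] yaw -1.7 tilt 0.15 F [ 0.8 -0.2 -0.4] op 0.0
tool delta mm [ 0.4 -6.3  2. ] rz -0.2
```

View pics/scene_n_z.png

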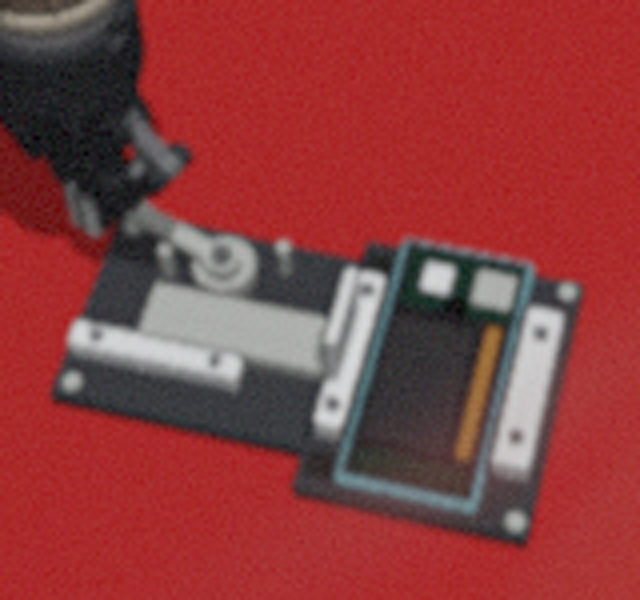

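The finger is behind the knob, about 3–6 mm short of contact. I close in and sweep clockwise.

```bash
python3 -m jog '[{"grip":1,"x":0,"y":-2,"z":0.5,"rx":0,"ry":0,"rz":0},{"grip":1,"x":0,"y":-2,"z":0,"rx":0,"ry":0,"rz":0},{"grip":1,"x":0,"y":-1.5,"z":0,"rx":0,"ry":0,"rz":0},{"grip":1,"x":-0.9,"y":-3.2,"z":0,"rx":0,"ry":0,"rz":3},{"grip":1,"x":-0.9,"y":-3.2,"z":0,"rx":0,"ry":0,"rz":3},{"grip":1,"x":-0.9,"y":-3.2,"z":0,"rx":0,"ry":0,"rz":3},{"grip":1,"x":-0.9,"y":-3.2,"z":0,"rx":0,"ry":0,"rz":3}]'
python3 - <<'E'
from h import *
go(*onarc(166.5,.018,z=.219))
E
python3 -m jog '[{"grip":1,"x":-0.9,"y":-3.2,"z":0,"rx":0,"ry":0,"rz":3},{"grip":1,"x":-0.9,"y":-3.2,"z":0,"rx":0,"ry":0,"rz":3},{"grip":1,"x":-0.9,"y":-3.2,"z":0,"rx":0,"ry":0,"rz":3},{"grip":1,"x":-0.9,"y":-3.2,"z":0,"rx":0,"ry":0,"rz":3},{"grip":1,"x":-0.9,"y":-3.2,"z":0,"rx":0,"ry":0,"rz":3},{"grip":1,"x":-0.9,"y":-3.2,"z":0,"rx":0,"ry":0,"rz":3},{"grip":1,"x":-0.9,"y":-3.2,"z":0,"rx":0,"ry":0,"rz":3},{"grip":1,"x":-0.9,"y":-3.2,"z":0,"rx":0,"ry":0,"rz":3}]'
python3 - <<'E'
from h import *
go(*onarc(142.5,.018,z=.219))
snap('o')
E
```

```text
time: 18.1
eef_pos: [0.4663, -0.0805, 0.2196]
tcp_rot: [0.993, -0.121, 0.0, 0.001]
contact_force: [-0.3, -1.4, -0.4]
opening: -0.002
t 18.1 pos [ 0.4663 -0.0805  0.2196] yaw -13.8 tilt 0.1 F [-0.3 -1.4 -0.4] op -0.0
tool delta mm [ 0.7 -1.4  0.6] rz -0.3
time: 18.77
eef_pos: [0.4704, -0.0544, 0.2196]
tcp_rot: [0.946, -0.324, 0.001, 0.001]
contact_force: [0.2, -2.9, 0.1]
opening: -0.005
t 18.77 pos [ 0.4704 -0.0544  0.2196] yaw -37.8 tilt 0.12 F [ 0.2 -2.9  0.1] op -0.0
tool delta mm [ 0.3 -1.3  0.6] rz -0.3
```

View pics/scene_o_z.png

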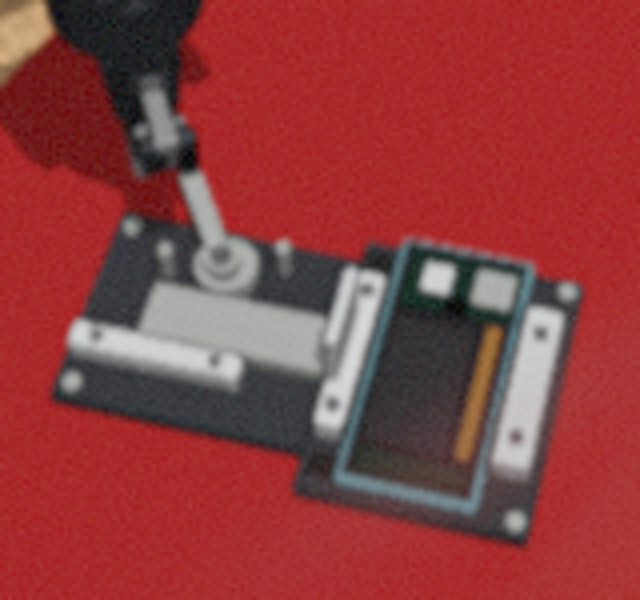

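The lever follows at about 3 N. I continue the sweep.

```bash
python3 -m jog '[{"grip":1,"x":-0.9,"y":-3.2,"z":0,"rx":0,"ry":0,"rz":3},{"grip":1,"x":-0.9,"y":-3.2,"z":0,"rx":0,"ry":0,"rz":3},{"grip":1,"x":-0.9,"y":-3.2,"z":0,"rx":0,"ry":0,"rz":3},{"grip":1,"x":-0.9,"y":-3.2,"z":0,"rx":0,"ry":0,"rz":3},{"grip":1,"x":-0.9,"y":-3.2,"z":0,"rx":0,"ry":0,"rz":3},{"grip":1,"x":-0.9,"y":-3.2,"z":0,"rx":0,"ry":0,"rz":3},{"grip":1,"x":-0.9,"y":-3.2,"z":0,"rx":0,"ry":0,"rz":3},{"grip":1,"x":-0.9,"y":-3.2,"z":0,"rx":0,"ry":0,"rz":3}]'
python3 - <<'E'
from h import *
go(*onarc(118.5,.018,z=.219))
E
python3 -m jog '[{"grip":1,"x":-0.9,"y":-3.2,"z":0,"rx":0,"ry":0,"rz":3},{"grip":1,"x":-0.9,"y":-3.2,"z":0,"rx":0,"ry":0,"rz":3},{"grip":1,"x":-0.9,"y":-3.2,"z":0,"rx":0,"ry":0,"rz":3},{"grip":1,"x":-0.9,"y":-3.2,"z":0,"rx":0,"ry":0,"rz":3},{"grip":1,"x":-0.6,"y":-2.1,"z":0,"rx":0,"ry":0,"rz":2},{"grip":1,"x":-0.6,"y":-2.1,"z":0,"rx":0,"ry":0,"rz":2}]'
python3 - <<'E'
from h import *
go(*onarc(102.5,.018,z=.219))
E
```

```text
time: 19.53
eef_pos: [0.4842, -0.0321, 0.2193]
tcp_rot: [0.858, -0.513, -0.0, 0.001]
contact_force: [-1.3, -2.7, 2.3]
opening: 0.002
t 19.53 pos [ 0.4842 -0.0321  0.2193] yaw -61.8 tilt 0.08 F [-1.3 -2.7  2.3] op 0.0
tool delta mm [ 0.3 -1.3  0.3] rz -0.3
time: 20.03
eef_pos: [0.4979, -0.0212, 0.219]
tcp_rot: [0.779, -0.627, -0.001, 0.001]
contact_force: [-2.2, -1.9, 1.3]
opening: 0.002
t 20.03 pos [ 0.4979 -0.0212  0.219 ] yaw -77.7 tilt 0.14 F [-2.2 -1.9  1.3] op 0.0
tool delta mm [ 0.3 -1.4  0. ] rz -0.2
```

```bash
python3 -m jog '[{"grip":1,"x":-0.6,"y":-2.1,"z":0,"rx":0,"ry":0,"rz":2},{"grip":1,"x":-0.6,"y":-2.1,"z":0,"rx":0,"ry":0,"rz":2},{"grip":1,"x":-0.6,"y":-2.1,"z":0,"rx":0,"ry":0,"rz":2},{"grip":1,"x":-0.6,"y":-2.1,"z":0,"rx":0,"ry":0,"rz":2},{"grip":1,"x":-0.6,"y":-2.1,"z":0,"rx":0,"ry":0,"rz":2}]'
python3 -m jog '[{"grip":1,"x":-0.6,"y":-2.1,"z":0,"rx":0,"ry":0,"rz":2},{"grip":1,"x":-0.6,"y":-2.1,"z":0,"rx":0,"ry":0,"rz":2},{"grip":1,"x":-0.6,"y":-2.1,"z":0,"rx":0,"ry":0,"rz":2},{"grip":1,"x":-0.6,"y":-2.1,"z":0,"rx":0,"ry":0,"rz":2},{"grip":1,"x":-0.6,"y":-2.1,"z":0,"rx":0,"ry":0,"rz":2}]'
python3 - <<'E'
from h import *
go(*onarc(82.5,.018,z=.219))
snap('p')
E
```

```text
time: 20.45
eef_pos: [0.5075, -0.0167, 0.2189]
tcp_rot: [0.721, -0.693, -0.002, 0.001]
contact_force: [-3.8, -0.6, 4.1]
opening: 0.0
time: 20.87
eef_pos: [0.5174, -0.0136, 0.2185]
tcp_rot: [-0.658, 0.753, 0.003, -0.002]
contact_force: [-7.5, 0.5, 5.5]
opening: -0.001
t 20.87 pos [ 0.5174 -0.0136  0.2185] yaw -97.7 tilt 0.46 F [-7.5  0.5  5.5] op -0.0
tool delta mm [ 0.  -2.5 -0.5] rz -0.2
```

View pics/scene_p_z.png

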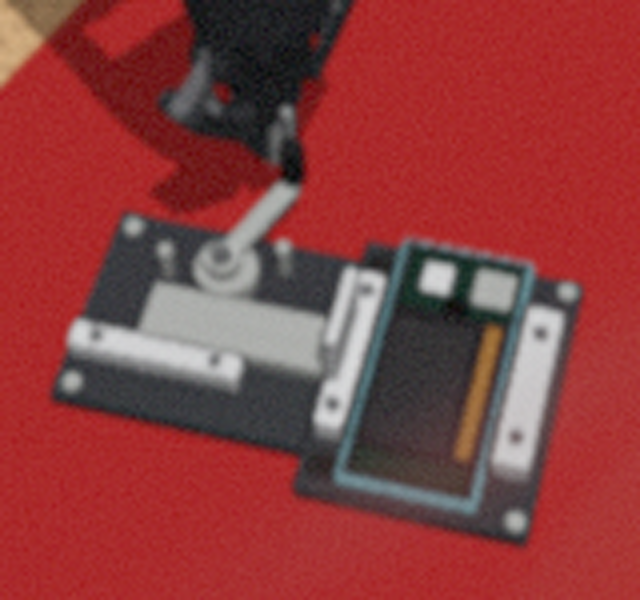

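Locking force is rising as expected, with the cam at about 1.65. I push on a good way past 1.6.

```bash
python3 -m jog '[{"grip":1,"x":-0.6,"y":-2.1,"z":0,"rx":0,"ry":0,"rz":2},{"grip":1,"x":-0.6,"y":-2.1,"z":0,"rx":0,"ry":0,"rz":2},{"grip":1,"x":-0.6,"y":-2.1,"z":0,"rx":0,"ry":0,"rz":2},{"grip":1,"x":-0.6,"y":-2.1,"z":0,"rx":0,"ry":0,"rz":2}]'
python3 -m jog '[{"grip":1,"x":-0.3,"y":-1.1,"z":0,"rx":0,"ry":0,"rz":1},{"grip":1,"x":-0.3,"y":-1.1,"z":0,"rx":0,"ry":0,"rz":1},{"grip":1,"x":-0.3,"y":-1.1,"z":0,"rx":0,"ry":0,"rz":1},{"grip":1,"x":-0.3,"y":-1.1,"z":0,"rx":0,"ry":0,"rz":1}]'
python3 - <<'E'
from h import *
go(*onarc(70.5,.018,z=.219))
snap('q')
E
```

```text
time: 21.3
eef_pos: [0.5257, -0.0124, 0.2182]
tcp_rot: [-0.604, 0.797, 0.004, -0.003]
contact_force: [-10.2, 3.4, 7.2]
opening: 0.004
time: 21.63
eef_pos: [0.5299, -0.0122, 0.2181]
tcp_rot: [-0.576, 0.818, 0.005, -0.003]
contact_force: [-10.3, 4.5, 6.5]
opening: -0.002
t 21.63 pos [ 0.5299 -0.0122  0.2181] yaw -109.7 tilt 0.69 F [-10.3   4.5   6.5] op -0.0
tool delta mm [ 0.  -3.2 -0.9] rz -0.2
```

View pics/scene_q_z.png

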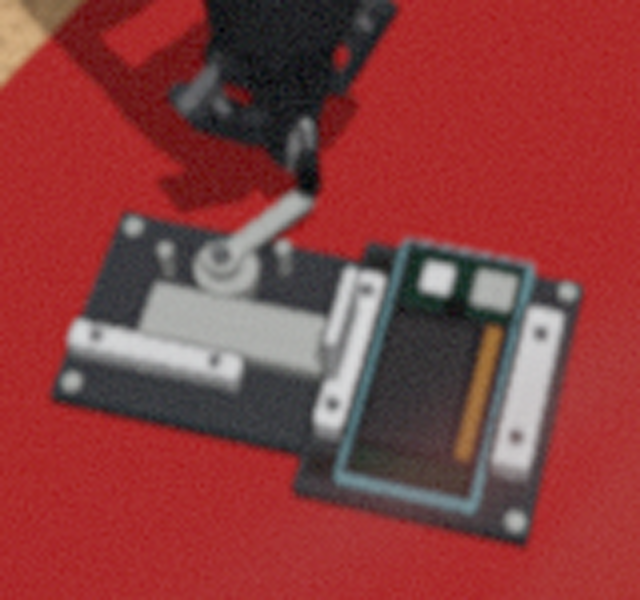

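```bash
python3 -m jog '[{"grip":1,"x":-0.3,"y":-1.1,"z":0,"rx":0,"ry":0,"rz":1},{"grip":1,"x":-0.3,"y":-1.1,"z":0,"rx":0,"ry":0,"rz":1},{"grip":1,"x":-0.3,"y":-1.1,"z":0,"rx":0,"ry":0,"rz":1},{"grip":1,"x":0,"y":0,"z":0,"rx":0,"ry":0,"rz":0}]'
python3 -m jog '[{"grip":1,"x":0,"y":4,"z":0,"rx":0,"ry":0,"rz":0},{"grip":1,"x":0,"y":10,"z":0,"rx":0,"ry":0,"rz":0},{"grip":1,"x":-8,"y":8,"z":0,"rx":0,"ry":0,"rz":0},{"grip":1,"x":0,"y":0,"z":-35,"rx":0,"ry":0,"rz":0},{"grip":1,"x":0,"y":0,"z":-40,"rx":0,"ry":0,"rz":0},{"grip":1,"x":0,"y":0,"z":-40,"rx":0,"ry":0,"rz":0},{"grip":1,"x":-30,"y":20,"z":-10,"rx":0,"ry":0,"rz":0},{"grip":1,"x":-30,"y":20,"z":0,"rx":0,"ry":0,"rz":0}]'
python3 -m jog '[{"grip":1,"x":-30,"y":0,"z":0,"rx":0,"ry":0,"rz":0},{"grip":1,"x":-30,"y":0,"z":0,"rx":0,"ry":0,"rz":0},{"grip":1,"x":-30,"y":0,"z":0,"rx":0,"ry":0,"rz":0},{"grip":1,"x":-30,"y":0,"z":0,"rx":0,"ry":0,"rz":0},{"grip":1,"x":-30,"y":0,"z":0,"rx":0,"ry":0,"rz":0},{"grip":1,"x":-30,"y":0,"z":0,"rx":0,"ry":0,"rz":0},{"grip":1,"x":0,"y":0,"z":0,"rx":0,"ry":0,"rz":0},{"grip":1,"x":0,"y":0,"z":0,"rx":0,"ry":0,"rz":0}]'
python3 - <<'E'
from h import *
snap('r'); go(*onarc(70.5,.018,z=.219))
E
```

```text
time: 22.07
eef_pos: [0.5334, -0.0124, 0.218]
tcp_rot: [-0.554, 0.832, 0.005, -0.003]
contact_force: [-8.2, 5.5, 6.3]
opening: 0.004
time: 22.73
eef_pos: [0.5058, 0.0731, 0.3501]
tcp_rot: [-0.553, 0.833, -0.003, 0.005]
contact_force: [0.5, 0.1, -0.3]
opening: -0.001
time: 23.4
eef_pos: [0.5737, 0.2407, 0.344]
tcp_rot: [-0.555, 0.832, -0.0, 0.0]
contact_force: [0.5, 0.2, -0.5]
opening: 0.001
t 23.5 pos [0.5735 0.239  0.3439] yaw -112.7 tilt 0.03 F [ 0.6 -0.   0.1] op 0.0
tool delta mm [248.3 -60.  125. ] rz -3.2
```

View pics/scene_r.png

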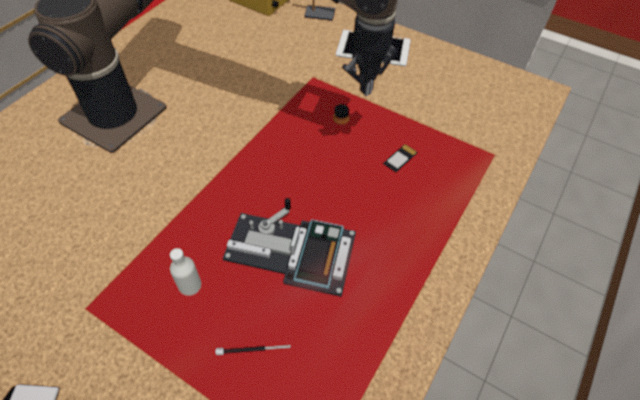

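View pics/top_r_z.png

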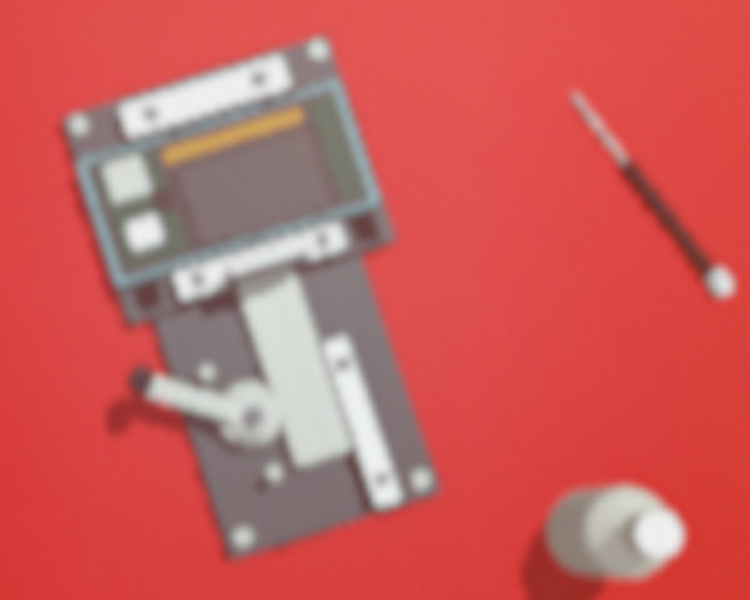

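View pics/scene_r_z.png

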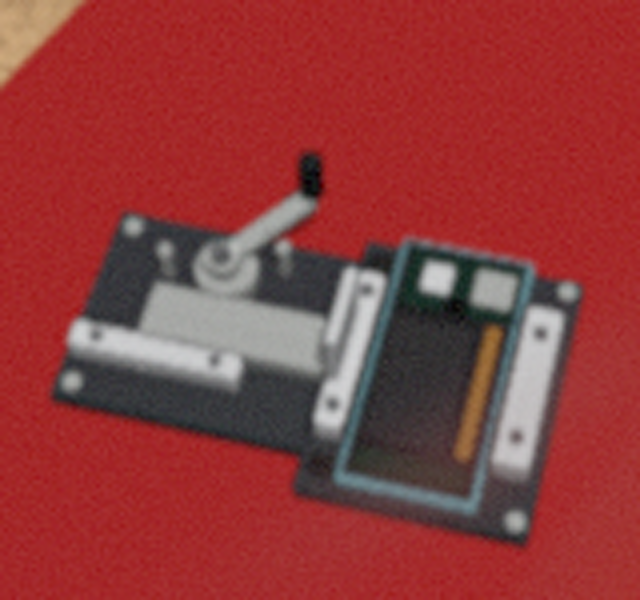

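```bash
python3 - <<'E'
from h import *
ot=np.array(Z('t',140,378)); os=np.array(((310.5)/4-.5+210,(160.5)/4-.5+160))
for a in (1.6,1.7,1.75,1.8,1.85,1.9,1.95,2.0):
    f=np.radians(160)-a+P[2]; X=(PIV[0]+.06*np.cos(f),PIV[1]+.06*np.sin(f),.066)
    print(a,(proj('t',X)-ot).round(1),(proj('s',X)-os).round(1))
E
```

```text
1.6 [-1.3  4.9] [-4. -4.]
1.7 [-1.   2.5] [-1.8 -2.5]
1.75 [-0.8  1.3] [-0.8 -1.7]
1.8 [-0.5  0.1] [ 0.2 -0.8]
1.85 [-0.1 -1.1] [1.1 0. ]
1.9 [ 0.3 -2.2] [2. 1.]
1.95 [ 0.7 -3.3] [2.8 2. ]
2.0 [ 1.3 -4.4] [3.6 3. ]
```

```bash
python3 - <<'E'
from plant import sign_off
print(sign_off())
E
```

```text
the job is handed in; nothing more can be done
None
```

The phone is clamped and the cam is locked, and I handed the job in at about 23.5 s of the 72 s. The sign-off gave no verdict.

**Steps, all with the shut fingertips:**
1. **Freeing:** I swung the lever back until the force climbed steadily to 11 N at its stop. The picture put the cam at about 0.
2. **Closing:** I pushed the jaw by its thumb plate at about 4–5 N until the phone was nipped. The force rose to about 15 N with hardly any further movement, a little more than I had planned for a gentle push.
3. **Locking:** I swung the lever forward at up to about 11 N sideways at the knob. I then withdrew up and to the left, clear of everything.

**Last checks:**
- **Cam:** both cameras put it at about 1.82 rad, past the 1.6 where it locks.
- **Phone:** it lies against both jaws with parallel edges and did not visibly move while I locked the cam.
- **Other things:** the bottle, screwdriver, jar and battery look unmoved, and the contact force at the end was about zero.

**Disagreements:**
- **Jaw travel:** my picture fit gave 36.6 mm, while the finger position at the nip gave about 42 mm. I trusted the finger position, because the fit also read about 5 mm low at the start.
- **Phone angle:** the same fit showed the phone turned by 0.8 degrees, which is within its error.
- **Lock:** I did not push back on the jaw to test it.

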